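# Lay out the tea set on the presentation tray

## Task

Lay out this tea set on the wooden tray for the buyer: the handled cup in the middle of its saucer, the milk jug midway between the teapot and the saucer and in line with them, and the sugar pot straight in front of the milk jug (on the robot's side of it) with a gap of about 30 mm between the two, its lid seated on top. Set every piece down upright and gently, without dropping it, and leave the teapot, the saucer and the other crockery (egg cup, mug, bowls) where they are.

Things in the scene. Friction and masses are not known exactly. Their poses are not given: they have to be found in the camera images.
- tray: Rectangular wooden tray, 280 (x) by 400 (y) mm, fixed; floor 8 mm thick, rim 8 mm wide and 16 mm high, brass hoop handles over the two short ends up to 39 mm high. Origin: centre of its underside, on the table; +z up, y along its long side, +x away from the robot (turned up to about 0.2 rad). It stands on the left or the right of the work area.
- saucer: Loose round saucer, 114 mm across, 17 mm high, standing on the tray near one of its short ends; flat middle 60 mm across, its surface 5 mm above the origin, then a sloping rim. Origin: centre of its underside; +z up. The teapot's centre is 240 mm from the saucer's centre.
- teapot: Loose squat round teapot with lid, 0.75 kg, body 104 mm across, 100 mm high with its knob, standing on the tray near the other end from the saucer (either may be on the left). Origin: centre of its underside; +z up. +x is the spout side (spout reaches 99 mm), pointing away from the robot; the handle is to -x (reaches 89 mm), towards the robot; its y axis runs along the line through the saucer's centre, so the saucer is at y = +240 or -240 mm.
- cup: Small straight-sided espresso cup with one ring handle, 60 mm across above a 44 mm foot, 56 mm high, wall 4 mm, 0.16 kg; starts on the 5 mm thick grey foam mat (mat top 5 mm above the table) with the other unpacked pieces. Origin: centre of its underside; +z up, handle to +y, reaching 54 mm from the axis, between 14 and 50 mm high. Straight wall from 14 mm up.
- jug: Slim milk jug without handle, 54 mm across, straight-sided from 8 to 58 mm high, slightly necked above, 84 mm high, open top with a small pouring lip at +x that reaches 35 mm from the axis, 0.2 kg; starts on the 5 mm thick grey foam mat (mat top 5 mm above the table) with the other unpacked pieces. Origin: centre of its underside; +z up.
- sugar_pot: Low round open pot without handle, 62 mm across, 46 mm high, straight-sided from 12 mm up, wall 5 mm (mouth about 52 mm), 0.18 kg; starts on the 5 mm thick grey foam mat (mat top 5 mm above the table) with the other unpacked pieces. Origin: centre of its underside; +z up.
- lid: Round lid of the sugar pot with a tall knob, 70 g; starts on the 5 mm thick grey foam mat (mat top 5 mm above the table) with the other unpacked pieces, knob up. Disc 62 mm across from 6 to 11 mm above the origin, below it a 44 mm plug, 6 mm deep, that goes inside the pot's mouth; knob 19 mm across, straight from 17 to 34 mm high, top at 37 mm. Origin: centre of the plug's underside; +z up. When seated its origin is 40 mm above the sugar pot's origin.
- egg_cup: Bystander: loose footed egg cup, 44 mm across, 56 mm high, in the middle of the foam mat among the pieces. Origin: centre of its underside.
- mug: Bystander: loose large white mug, 84 mm across, 95 mm high, standing on the table beyond the tray and mat. Origin: centre of its underside.
- bowls: Bystander: a nested stack of two bowls (one loose unit), 130 mm across, 67 mm high, standing on the table beyond the tray and mat. Origin: centre of its underside.

How it is judged:
By the outcome, as a careful person would: the job done as asked, in the order asked, and still so for the second after the job is handed in, with the robot touching nothing.
It also fails if it takes over 120 s, if anything falls off the work surface, if the arm or the gripper's body presses on something with over 40 N, if the wrist force passes 120 N, or if a joint passes its speed limit or range.

## Robot

A 6-joint arm with a two-finger parallel gripper is mounted at the origin on the work surface. World frame = base frame: x ahead of the robot, y to its left, z up, the work surface at z = 0. Lengths are in m, angles in degrees, forces in N, time in s.
With the tool pointing down it reaches from about 0.375 to 0.9 m from the base axis. Payload 3.1 kg.
Tool frame: the origin (TCP) lies at the very end of the fingers, on their centre line; the grasp point (between the pads) lies 19 mm behind it; z points along the fingers, y is the direction in which the jaws open and shut (so a half turn about z gives the same grasp; the last joint's range is limited). The gripper opens to 87 mm and grips with 3 to 60 N. Pads are 19 mm wide; open, the fingers measure 117 mm over their backs; the gripper's body (75 mm by 190 mm) begins 51 mm behind the grasp point.
Start: joints at [61.106, 30.224, 82.088, -0, 67.689, -10.227], TCP at [0.2, 0.592, 0.201] pointing down, gripper open.
Joint ranges: [-176.69, 176.69], [-43.24, 126.21], [12.49, 139.97], [-82, 262], [0, 151.66], [-163.58, 163.58]. Speed limits (degrees/s): [159.86, 159.86, 180, 180, 180, 180].

## Interface

Orientations are given as a 3x3 rotation matrix whose columns are the frame's x, y, z axes.
In Python, from rig import readout, capture, camera_model, bot, spot_in, regions_of gives the robot as it stands.
- The arm moves only by the tool send_rows, never from a script. Its argument "moves" is a list that holds one entry, the list of rows, each a list of 7 numbers: the turn, a rotation vector about the tool's x, y, z in degrees, then the shift along the tool's x, y, z in cm, then the opening, from -1 (shut) to 1 (fully open). A call has exactly 5 rows; each row shifts and turns the commanded pose from where the row before left it, along the tool's axes as they then stand; what a row does not reach is not made up. A row lasts 1/10 s, in which the tool goes at most 50 mm and 8.59 degrees, less where a joint would pass 70% of its speed; a pose out of reach is approached as far as the arm can. A call with a gripper value outside its range is refused whole. The fingers move at their own pace and stop on an object; the grip force is fixed at half the most. Time passes only in rows, so rows that do not move let the fingers close, or fill a call up. It gives the time, the measured TCP pose, the force and the opening at its end, in the units of the state.
- readout.read_state(): the state, without advancing time (a new reading comes with each control period).
- capture(name): name is "scene" or "top" or "wrist"; returns the picture (384x512x3 uint8, blue, green, red); there is no depth.
- camera_model(name): a dict with "camera_matrix" (3x3 intrinsics, pixels), "pose" (4x4, takes a point from camera to world coordinates). Camera axes: x right, y up, looking along -z (the intrinsics and any distortion apply to the point x, -y, -z); pixel columns grow to the right and rows downward; lengths in m; the calibration is good to about 2 mm. A picture is of the moment at which its call begins: read the wrist's pose just before it. camera_model takes no time and is no camera call; for the wrist camera it gives the pose at the moment of the call.
- bot.hand_in(): hands the job in, once; it reports no verdict.
Trained networks look in the newest picture that a camera, given by its name, has taken for a name from the list of things; names that differ only in an ending like _2 or _b are one class to them, and where a whole thing is asked for, a point or a joint stands for the part that bears it (a point fixed in the world has none). Each returns a list of dicts, best first, with "p" (0 to 1); they miss things now and then, are a little off and sometimes report something else, mostly with a low value. They report only what shows in the picture. A call takes as long as a camera call.
- spot_in(camera, thing): "location" ([x, y, z] in m, in world coordinates, good to about 4 mm: the middle of the surface that is visible of it).
- regions_of(camera, thing): "mask" (384x512 bool, what is visible of it).
The state is a dict: "time_s": time; "joint_positions": joint angles; "qvel": joint speeds; "tau": joint torques, N m; "position": TCP position; "tcp_rot": TCP orientation; "force": force on the tool from outside, world axes, zero at the start; "moment": the same for the moment, N m; "opening": opening from 0.0 (shut) to 1.0 (fully open).
Only numpy, scipy, OpenCV 4.12 (cv2) and the standard library are available. Lean on these libraries where they do the work, as an engineer would, in place of code of your own. Each camera call takes 0.05 s, during which the arm holds its last target. There are 200 camera calls.

## Working session

There is one attempt and no reset: what is moved stays moved. The work goes in short steps, Python scripts to look and compute and a tool call to move; the robot and the scene stay as the last step left them, time stands still between calls to the robot, and variables do not carry over. Pictures are saved under pics/ and viewed, about 12 in all and at most 16, crops included, and the job is handed in when it is done.

Besides the shell and the picture viewer there is one more tool, called by a JSON object that holds its "name" and its "arguments", one argument or row to a line. send_rows: Moves the arm, as the interface text tells. Its arguments: {"type":"object","properties":{"moves":{"type":"array","items":{"type":"array","items":{"type":"array","items":{"type":"number"}}}}},"required":["moves"]}

```bash
ls; mkdir -p pics; python3 - <<'E'
from rig import readout, capture, camera_model, bot, spot_in, regions_of
import cv2, numpy as np
s=readout.read_state(); print(s)
for n in ("scene","top"):
    im=capture(n); cv2.imwrite(f"pics/{n}0.png",im); m=camera_model(n); print(n,{k:np.round(v,4).tolist() if not isinstance(v,str) else v for k,v in m.items()})
for t in "tray saucer teapot cup jug sugar_pot lid egg_cup mug bowls".split():
    r=spot_in("top",t); print(t,[(np.round(d["location"],3).tolist(),round(d["p"],2)) for d in r[:3]])
E
```

```text
pics
{'time_s': 0.0, 'joint_positions': array([ 6.11058487e+01,  3.02801296e+01,  8.21565357e+01,  2.49564926e-04,
        6.76881512e+01, -1.02270588e+01]), 'qvel': array([-0.04069388, -0.01518316, -0.10889669, -0.14312037, -0.04241369,
       -0.03036828]), 'tau': array([ 4.80069248e-04, -4.40052903e+01, -1.76587987e+01,  6.33714627e-02,
        5.82170917e-02, -1.47554606e-04]), 'position': array([0.19963058, 0.59144202, 0.20025837]), 'tcp_rot': array([[-9.47393526e-01,  3.20069353e-01, -1.05614329e-03],
       [ 3.20070857e-01,  9.47391691e-01, -1.90532236e-03],
       [ 3.90746076e-04, -2.14313076e-03, -9.99997627e-01]]), 'force': array([ 0.42636861, -0.26747114,  0.26475045]), 'moment': array([-0.00991025,  0.00468244, -0.01285155]), 'opening': 1.002591355241165}
scene {'camera_matrix': [[440.9059, 0.0, 251.6731], [0.0, 440.9059, 188.4982], [0.0, 0.0, 1.0]], 'pose': [[0.847, -0.4514, 0.2807, 0.9102], [0.5315, 0.7133, -0.4569, -0.4563], [0.006, 0.5362, 0.8441, 0.9057], [0.0, 0.0, 0.0, 1.0]]}
top {'camera_matrix': [[494.5665, 0.0, 261.1768], [0.0, 494.5665, 199.8148], [0.0, 0.0, 1.0]], 'pose': [[0.0115, 0.9949, -0.1003, 0.5071], [-0.9997, 0.0135, 0.0187, -0.0001], [0.0199, 0.1001, 0.9948, 1.1913], [0.0, 0.0, 0.0, 1.0]]}
tray [([0.494, 0.235, 0.007], 0.92)]
saucer [([0.49, 0.234, 0.005], 0.67), ([0.537, 0.366, 0.018], 0.55), ([0.452, -0.132, 0.018], 0.37)]
teapot [([0.558, 0.118, 0.075], 0.69), ([0.446, -0.288, 0.06], 0.43), ([0.536, 0.365, 0.019], 0.32)]
cup [([0.451, -0.132, 0.017], 0.88)]
jug [([0.444, -0.291, 0.059], 0.97)]
sugar_pot [([0.582, -0.31, 0.021], 0.84), ([0.493, 0.232, 0.007], 0.31)]
lid [([0.599, -0.131, 0.017], 0.81)]
egg_cup [([0.518, -0.215, 0.043], 0.56)]
mug [([0.775, 0.188, 0.04], 0.8), ([0.558, 0.117, 0.073], 0.3)]
bowls [([0.803, -0.024, 0.037], 0.63)]
```

View pics/top0.png

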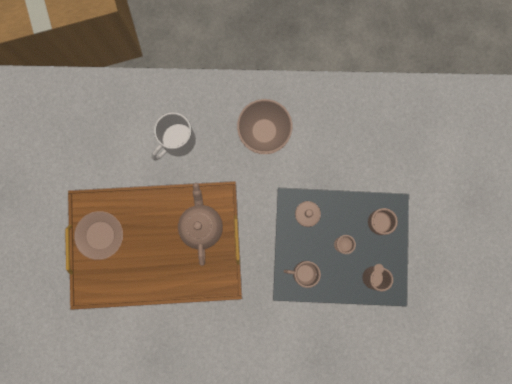

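View pics/scene0.png

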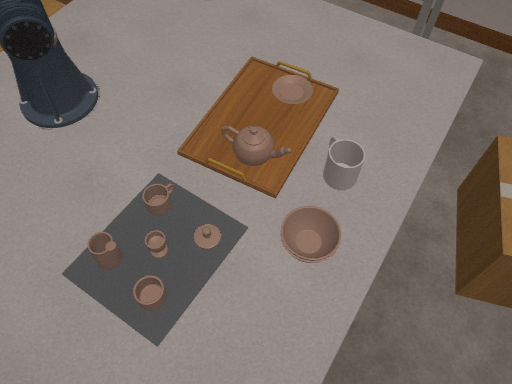

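```bash
cat > h.py <<'E'
from rig import readout, capture, camera_model, bot, spot_in, regions_of
import cv2, numpy as np
from scipy.optimize import minimize
# body profiles (r,z) per thing, mm; extras: point sets in the body frame (convex pieces)
PROF=dict(saucer=[(30,0),(57,17),(57,15)],cup=[(22,0),(30,14),(30,56)],jug=[(24,0),(27,8),(27,58),(25,84)],
 sugar_pot=[(25,0),(31,12),(31,46)],lid=[(22,0),(31,6),(31,11)],mug=[(42,0),(42,95)],knob=[(9.5,17),(9.5,37)],egg_cup=[(22,56)])
EXTRA=dict(cup=[[(s*4,y,z) for s in(-1,1) for y,z in((28,14),(28,50),(48,14),(54,22),(54,42),(48,50))]],
 jug=[[(35,0,83),(20,14,83),(20,-14,83),(22,0,65)]])
A=np.linspace(0,2*np.pi,72,endpoint=False)
def rings(p): return np.array([(r*np.cos(a),r*np.sin(a),z) for r,z in p for a in A])
def proj(m,P):
    T=np.linalg.inv(m["pose"]); c=P@T[:3,:3].T+T[:3,3]
    c=c*[1,-1,-1]; u=c@np.asarray(m["camera_matrix"]).T
    return u[:,:2]/u[:,2:]
def ray(m,uv,z):
    d=np.linalg.inv(m["camera_matrix"])@[uv[0],uv[1],1]; d=np.asarray(m["pose"])[:3,:3]@(d*[1,-1,-1])
    o=np.asarray(m["pose"])[:3,3]; return o+d*(z-o[2])/d[2]
S=4
def sil(m,t,x,y,z,yaw):
    c,s=np.cos(yaw),np.sin(yaw); R=np.array([[c,-s,0],[s,c,0],[0,0,1]])
    im=np.zeros((384*S,512*S),np.uint8)
    parts=[rings(PROF[t])]+[np.array(e,float) for e in EXTRA.get(t,[])]
    if t=="lid": parts.append(rings(PROF["knob"]))
    for p in parts:
        q=proj(m,p/1000@R.T+[x,y,z]); q=(q+.5)*S
        cv2.fillConvexPoly(im,cv2.convexHull(np.round(q*16).astype(np.int32)),1,shift=4)
    return im>0
def fit(views,t,x0,z,yaw0=None):
    """views: list of (model,mask). returns x,y,yaw,iou"""
    M=[(m,cv2.resize(k.astype(np.uint8),None,fx=S,fy=S,interpolation=cv2.INTER_NEAREST)>0) for m,k in views]
    def f(v):
        o=0
        for m,k in M:
            q=sil(m,t,v[0]/1000,v[1]/1000,z,v[2]/20 if len(v)>2 else 0); o+=1-(q&k).sum()/(q|k).sum()
        return o/len(M)
    v0=[x0[0]*1000,x0[1]*1000]+([yaw0*20] if yaw0 is not None else [])
    r=minimize(f,v0,method="Nelder-Mead",options=dict(initial_simplex=np.vstack([v0]+[np.array(v0)+6*e for e in np.eye(len(v0))]),maxfev=120,xatol=.1,fatol=1e-4))
    return np.round(r.x[:2],1).tolist(),(round(np.degrees(r.x[2]/20),1) if len(v0)>2 else None),round(1-r.fun,3)
def go(xyz,yaw_jaw=None,st=None):
    """yaw_jaw: wanted world direction (deg, mod 180) of tool y. prints turn about tool z, shift in tool axes AFTER the turn (cm)"""
    s=st or readout.read_state(); R=np.array(s["tcp_rot"]); p=np.array(s["position"])
    cur=np.degrees(np.arctan2(R[1,1],R[0,1])); d=0
    if yaw_jaw is not None: d=-((yaw_jaw-cur+90)%180-90)   # tool z down: world turn = -tool turn
    a=np.radians(d); Rz=np.array([[np.cos(a),-np.sin(a),0],[np.sin(a),np.cos(a),0],[0,0,1]])
    R2=R@Rz
    print("t",round(s["time_s"],2),"pos",p.round(4),"jawdir",round(cur,1),"q6",round(s["joint_positions"][5],1),"open",round(s["opening"],3),"F",np.round(s["force"],1))
    print(" turn z",round(d,2)," shift cm",(R2.T@(np.array(xyz)-p)*100).round(2)," tilt",np.degrees(R2[:2,2]).round(2))
E
python3 - <<'E'
from h import *
ims={n:capture(n) for n in("top","scene")}; ms={n:camera_model(n) for n in ims}
Z=dict(saucer=.008,cup=.005,jug=.005,sugar_pot=.005,lid=.005,mug=0)
x0=dict(saucer=(.537,.366),cup=(.451,-.132),jug=(.444,-.291),sugar_pot=(.582,-.31),lid=(.599,-.131),mug=(.775,.188))
for t in Z:
    v={}
    for n in ims:
        c=[d for d in regions_of(n,t) if d["p"]>.3]
        # choose the candidate nearest the expected spot
        e=proj(ms[n],np.array([[*x0[t],.02]]))[0]
        c=[d for d in c if np.hypot(*(np.array(np.nonzero(d["mask"])).mean(1)[::-1]-e))<25]
        if c: v[n]=(ms[n],c[0]["mask"])
    y0={"cup":np.pi/2,"jug":0}.get(t)
    for ks in [[k] for k in v]+([list(v)] if len(v)>1 else []): print(t,ks,fit([v[k] for k in ks],t,x0[t],Z[t],y0))
im=ims["top"]
cv2.imwrite("pics/top_crop.png",cv2.resize(im[175:315,60:245],None,fx=4,fy=4,interpolation=cv2.INTER_CUBIC))
E
```

```text
saucer ['scene'] ([535.8, 358.8], None, np.float64(0.951))
cup ['top'] ([455.1, -127.0], np.float64(97.5), np.float64(0.806))
cup ['scene'] ([454.0, -127.6], np.float64(54.2), np.float64(0.887))
cup ['top', 'scene'] ([454.4, -127.5], np.float64(54.8), np.float64(0.842))
jug ['top'] ([447.4, -289.6], np.float64(15.5), np.float64(0.909))
jug ['scene'] ([444.4, -289.1], np.float64(7.7), np.float64(0.963))
jug ['top', 'scene'] ([445.9, -289.7], np.float64(9.4), np.float64(0.92))
sugar_pot ['top'] ([576.6, -307.0], None, np.float64(0.911))
sugar_pot ['scene'] ([577.9, -307.5], None, np.float64(0.955))
sugar_pot ['top', 'scene'] ([577.5, -307.1], None, np.float64(0.931))
lid ['top'] ([595.0, -133.3], None, np.float64(0.944))
lid ['scene'] ([594.8, -132.7], None, np.float64(0.879))
lid ['top', 'scene'] ([594.9, -133.5], None, np.float64(0.911))
mug ['top'] ([774.4, 182.1], None, np.float64(0.873))
mug ['scene'] ([772.0, 181.8], None, np.float64(0.951))
mug ['top', 'scene'] ([772.8, 181.9], None, np.float64(0.905))
```

View pics/top_crop.png

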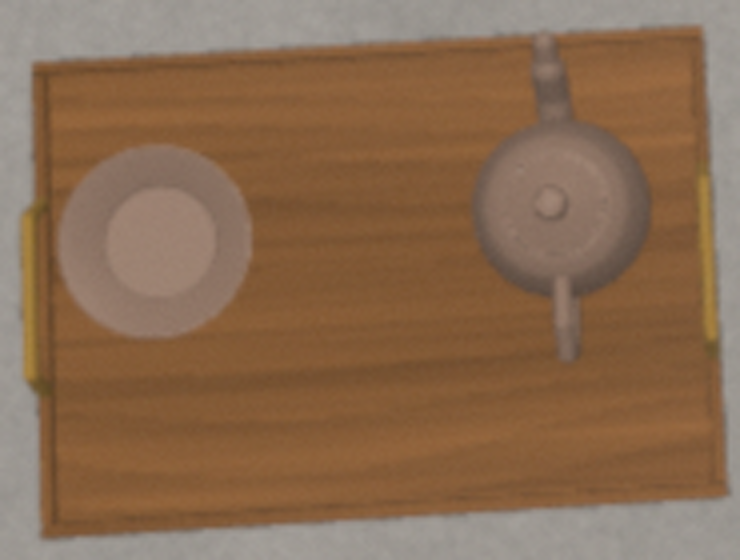

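```bash
python3 - <<'E'
from h import *
m=camera_model("top")
P=lambda c,z:ray(m,(c[0]/4-.375+60,c[1]/4-.375+175),z)
a=P((161,242),.013);b=P((155,242),.025);k=P((551,202),.108);h=P((570,358),.05);s=P((544,36),.095)
for v in(a,b,k,h,s):print(v.round(4))
print(np.hypot(*(a-k)[:2]),np.hypot(*(b-k)[:2]), np.degrees(np.arctan2(*(a-k)[1::-1])))
w=camera_model("wrist"); s=readout.read_state(); R=s["tcp_rot"]
print("cam in tool",(R.T@(w["pose"][:3,3]-s["position"])).round(4),(R.T@w["pose"][:3,:3]).round(3).tolist(),w["camera_matrix"].round(1).tolist())
go([.52,.245,.35],90)
E
```

```text
[0.537 0.358 0.013]
[0.5366 0.3578 0.025 ]
[0.5589 0.1184 0.108 ]
[0.4728 0.1117 0.05  ]
[0.652 0.126 0.095]
0.24060588293378954 0.24047722030474666 95.23512527423613
cam in tool [ 7.620e-02  1.000e-04 -1.832e-01] [[-0.001, 0.96, 0.278], [1.0, 0.001, 0.002], [0.001, 0.278, -0.96]] [[294.9, 0.0, 260.2], [0.0, 294.9, 194.4], [0.0, 0.0, 1.0]]
t 1.3 pos [0.2    0.5921 0.2013] jawdir 71.3 q6 -10.2 open 1.0 F [-0.7 -1.   0. ]
 turn z -18.67  shift cm [-32.   -34.71 -14.88]  tilt [-0.  0.]
```

{"name": "send_rows", "arguments": {
  "moves": [
    [[0, 0, -6.2, 0, 0, 0, 1], [0, 0, -6.2, 0, 0, 0, 1], [0, 0, -6.3, 0, 0, 0, 1], [0, 0, 0, -2.8, -3.5, -0.5, 1], [0, 0, 0, -2.8, -3.5, -0.5, 1]]
  ]
}}

```text
time_s: 1.8
position: [0.2559, 0.522, 0.2111]
tcp_rot: [[-1.0, -0.004, 0.0], [-0.004, 1.0, -0.0], [-0.0, -0.0, -1.0]]
force: [1.1, -0.4, -1.0]
opening: 0.999
```

{"name": "send_rows", "arguments": {
  "moves": [
    [[0, 0, 0, -2.8, -3.5, -0.5, 1], [0, 0, 0, -2.8, -3.5, -0.5, 1], [0, 0, 0, -2.8, -3.5, -0.5, 1], [0, 0, 0, -2.8, -3.5, -0.5, 1], [0, 0, 0, -2.8, -3.5, -0.5, 1]]
  ]
}}

```text
time_s: 2.3
position: [0.3971, 0.3458, 0.2367]
tcp_rot: [[-1.0, -0.001, 0.001], [-0.001, 1.0, 0.0], [-0.001, 0.0, -1.0]]
force: [0.3, 0.6, -0.1]
opening: 0.999
```

{"name": "send_rows", "arguments": {
  "moves": [
    [[0, 0, 0, -2.8, -3.5, -0.5, 1], [0, 0, 0, -2.8, -3.5, -0.5, 1], [0, 0, 0, -2.8, -3.5, -0.5, 1], [0, 0, 0, 0, 0, 0, 1], [0, 0, 0, 0, 0, 0, 1]]
  ]
}}

```text
time_s: 2.8
position: [0.4807, 0.2415, 0.2513]
tcp_rot: [[-1.0, 0.002, -0.0], [0.002, 1.0, 0.001], [0.0, 0.001, -1.0]]
force: [0.3, 0.2, 0.3]
opening: 0.999
```

```bash
python3 - <<'E'
from h import *
go([.454,-.127,.15],90)
m=camera_model("wrist"); im=capture("wrist"); cv2.imwrite("pics/w1.png",cv2.resize(im,None,fx=1.5,fy=1.5,interpolation=cv2.INTER_CUBIC)); np.save("w1.npy",m["pose"])
for t,x0,z in(("saucer",(.537,.358),.008),("mug",(.773,.182),0)):
    c=regions_of("wrist",t); print(t,[round(d["p"],2) for d in c])
    for d in c[:2]: print(fit([(m,d["mask"])],t,x0,z))
E
```

```text
t 2.8 pos [0.4807 0.2415 0.2513] jawdir 89.9 q6 -75.1 open 0.999 F [0.3 0.2 0.3]
 turn z -0.13  shift cm [  2.67 -36.86  10.11]  tilt [-0.01  0.03]
saucer [0.77]
([538.2, 359.3], None, np.float64(0.912))
mug [0.76]
([774.6, 182.2], None, np.float64(0.157))
```

View pics/w1.png

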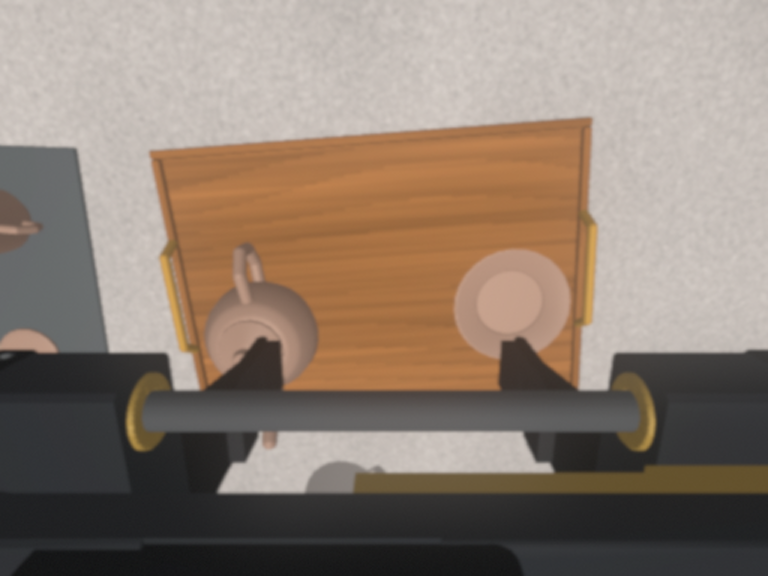

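{"name": "send_rows", "arguments": {
  "moves": [
    [[0, 0, 0, 0.3, -4.3, 0.5, 1], [0, 0, 0, 0.3, -4.3, 0.5, 1], [0, 0, 0, 0.3, -4.3, 0.5, 1], [0, 0, 0, 0.3, -4.3, 0.5, 1], [0, 0, 0, 0.3, -4.3, 0.5, 1]]
  ]
}}

```text
time_s: 3.45
position: [0.4645, 0.0274, 0.2261]
tcp_rot: [[-1.0, -0.004, 0.0], [-0.004, 1.0, 0.0], [-0.0, 0.0, -1.0]]
force: [1.4, 0.4, 0.8]
opening: 0.998
```

{"name": "send_rows", "arguments": {
  "moves": [
    [[0, 0, 0, 0.3, -4.3, 0.5, 1], [0, 0, 0, 0.3, -4.3, 0.5, 1], [0, 0, 0, 0.3, -4.3, 0.5, 1], [0, 0, 0, 0.3, -4.3, 0.5, 1], [0, 0, 0, 0.3, -4.3, 0.5, 1]]
  ]
}}

```text
time_s: 3.95
position: [0.4504, -0.1877, 0.2011]
tcp_rot: [[-1.0, -0.003, 0.0], [-0.003, 1.0, 0.0], [-0.0, 0.0, -1.0]]
force: [0.5, 0.4, -0.0]
opening: 0.998
```

{"name": "send_rows", "arguments": {
  "moves": [
    [[0, 0, 8, 0, 0, 0, 1], [0, 0, 8, 0, 0, 0, 1], [0, 0, 8, 0, 0, 0, 1], [0, 0, 8, 0, 0, 0, 1], [0, 0, 8, 0, 0, 0, 1]]
  ]
}}

```text
time_s: 4.45
position: [0.4506, -0.1861, 0.2012]
tcp_rot: [[-0.764, 0.645, -0.0], [0.645, 0.764, 0.0], [0.001, 0.0, -1.0]]
force: [-0.7, 0.3, 0.1]
opening: 0.998
```

{"name": "send_rows", "arguments": {
  "moves": [
    [[0, 0, 8, 0, 0, 0, 1], [0, 0, 8, 0, 0, 0, 1], [0, 0, 8, 0, 0, 0, 1], [0, 0, 8, 0, 0, 0, 1], [0, 0, 8, 0, 0, 0, 1]]
  ]
}}

```text
time_s: 4.95
position: [0.4507, -0.186, 0.2012]
tcp_rot: [[-0.171, 0.985, -0.0], [0.985, 0.171, 0.0], [0.0, -0.0, -1.0]]
force: [0.2, -0.6, 0.7]
opening: 1.001
```

{"name": "send_rows", "arguments": {
  "moves": [
    [[0, 0, 5, 0, 0, 0, 1], [0, 0, 5, 0, 0, 0, 1], [0, 0, 0, 0, 0, 0, 1], [0, 0, 0, 0, 0, 0, 1], [0, 0, 0, 0, 0, 0, 1]]
  ]
}}

```text
time_s: 5.45
position: [0.4505, -0.1871, 0.2012]
tcp_rot: [[-0.003, 1.0, -0.0], [1.0, 0.003, 0.0], [0.0, -0.0, -1.0]]
force: [-0.1, -0.2, -0.5]
opening: 1.001
```

```bash
python3 - <<'E'
from h import *
go([.454,-.127,.15],0)
m=camera_model("wrist"); im=capture("wrist"); cv2.imwrite("pics/w2.png",cv2.resize(im,None,fx=1.5,fy=1.5,interpolation=cv2.INTER_CUBIC))
for t,x0,z,y in(("cup",(.454,-.127),.005,1.6),("lid",(.595,-.133),.005,None)):
    c=regions_of("wrist",t); print(t,[round(d["p"],2) for d in c])
    for d in c[:2]:
        print(fit([(m,d["mask"])],t,x0,z,y)); ys,xs=np.nonzero(d["mask"]); print(xs.min(),xs.max(),ys.min(),ys.max())
E
```

```text
t 5.45 pos [ 0.4505 -0.1871  0.2012] jawdir 0.2 q6 -35.9 open 1.001 F [-0.1 -0.2 -0.5]
 turn z 0.17  shift cm [6.01 0.35 5.12]  tilt [-0.01  0.01]
cup [0.96]
([454.4, -126.8], np.float64(188.2), np.float64(0.867))
237 291 75 152
lid [0.56]
([595.1, -132.6], None, np.float64(0.951))
353 403 101 152
```

View pics/w2.png

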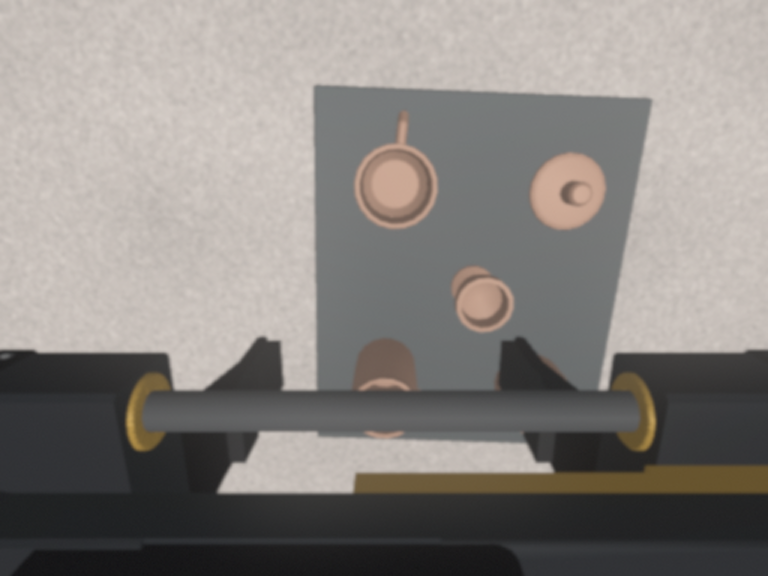

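{"name": "send_rows", "arguments": {
  "moves": [
    [[0, 0, 0, 3.0, 0.2, 3.0, 1], [0, 0, 0, 3.0, 0.2, 3.0, 1], [0, 0, 0, 0, 0, 4.0, 1], [0, 0, 0, 0, 0, 4.0, 1], [0, 0, 0, 0, 0, 2.0, 1]]
  ]
}}

```text
time_s: 6.1
position: [0.4531, -0.1268, 0.0388]
tcp_rot: [[-0.002, 1.0, -0.003], [1.0, 0.002, 0.002], [0.002, -0.003, -1.0]]
force: [-0.4, 0.7, -0.8]
opening: 1.001
```

{"name": "send_rows", "arguments": {
  "moves": [
    [[0, 0, 0, 0, 0, 1.0, 1], [0, 0, 0, 0, 0, 0.8, 1], [0, 0, 0, 0, 0, 0, 1], [0, 0, 0, 0, 0, 0, -1], [0, 0, 0, 0, 0, 0, -1]]
  ]
}}

```text
time_s: 6.6
position: [0.4552, -0.1282, 0.0242]
tcp_rot: [[-0.001, 1.0, 0.002], [1.0, 0.001, -0.001], [-0.001, 0.002, -1.0]]
force: [-0.1, -0.2, 0.4]
opening: 0.896
```

{"name": "send_rows", "arguments": {
  "moves": [
    [[0, 0, 0, 0, 0, 0, -1], [0, 0, 0, 0, 0, 0, -1], [0, 0, 0, 0, 0, 0, -1], [0, 0, 0, 0, 0, 0, -1], [0, 0, 0, 0, 0, 0, -1]]
  ]
}}

```text
time_s: 7.1
position: [0.4544, -0.1278, 0.0238]
tcp_rot: [[-0.001, 1.0, 0.0], [1.0, 0.001, -0.0], [-0.0, 0.0, -1.0]]
force: [-0.7, 0.8, 5.6]
opening: 0.678
```

```bash
python3 - <<'E'
from h import *
go([.454,-.127,.15],0)
m=camera_model("top"); im=capture("top")
E
```

```text
t 7.1 pos [ 0.4544 -0.1278  0.0238] jawdir 0.0 q6 -29.3 open 0.678 F [-0.7  0.8  5.6]
 turn z 0.04  shift cm [  0.08  -0.04 -12.62]  tilt [ 0.02 -0.02]
```

{"name": "send_rows", "arguments": {
  "moves": [
    [[0, 0, 0, 0, 0, -1.0, -1], [0, 0, 0, 0, 0, -3.0, -1], [0, 0, 0, 0, 0, -4.5, -1], [0, 0, 0, 0, 0, -4.5, -1], [0, 0, 0, 0, 0, -4.0, -1]]
  ]
}}

```text
time_s: 7.65
position: [0.4541, -0.1275, 0.1955]
tcp_rot: [[-0.001, 1.0, 0.001], [1.0, 0.001, -0.0], [-0.0, 0.001, -1.0]]
force: [-0.3, -0.3, -2.4]
opening: 0.676
```

{"name": "send_rows", "arguments": {
  "moves": [
    [[0, 0, 0, 4.05, 0.69, 0, -1], [0, 0, 0, 4.05, 0.69, 0, -1], [0, 0, 0, 4.05, 0.69, 0, -1], [0, 0, 0, 4.05, 0.69, 0, -1], [0, 0, 0, 4.05, 0.69, 0, -1]]
  ]
}}

```text
time_s: 8.15
position: [0.4883, 0.0765, 0.1935]
tcp_rot: [[-0.0, 1.0, -0.0], [1.0, 0.0, 0.0], [0.0, -0.0, -1.0]]
force: [1.0, -0.6, -1.6]
opening: 0.68
```

{"name": "send_rows", "arguments": {
  "moves": [
    [[0, 0, 0, 4.05, 0.69, 0, -1], [0, 0, 0, 4.05, 0.69, 0, -1], [0, 0, 0, 4.05, 0.69, 0, -1], [0, 0, 0, 4.05, 0.69, 0, -1], [0, 0, 0, 4.05, 0.69, 0, -1]]
  ]
}}

```text
time_s: 8.65
position: [0.5225, 0.2789, 0.1933]
tcp_rot: [[-0.001, 1.0, -0.001], [1.0, 0.001, -0.0], [-0.0, -0.001, -1.0]]
force: [1.6, 0.1, -1.3]
opening: 0.679
```

{"name": "send_rows", "arguments": {
  "moves": [
    [[0, 0, 0, 4.05, 0.69, 0, -1], [0, 0, 0, 4.05, 0.69, 0, -1], [0, 0, 0, 0, 0, 0, -1], [0, 0, 0, 0, 0, 0, -1], [0, 0, 0, 0, 0, 0, -1]]
  ]
}}

```text
time_s: 9.15
position: [0.5361, 0.3572, 0.1929]
tcp_rot: [[-0.0, 1.0, -0.002], [1.0, 0.0, -0.001], [-0.001, -0.002, -1.0]]
force: [-0.1, 0.1, -1.3]
opening: 0.675
```

```bash
python3 - <<'E'
from h import *
w=camera_model("wrist"); w1=dict(w); w1["pose"]=np.load("w1.npy")
print("inner",ray(w1,(509/1.5-.17,302/1.5-.17),.013),"outer",ray(w1,(513/1.5-.17,304.5/1.5-.17),.025))
go([.537,.3577,.20],0)
im=capture("wrist"); cv2.imwrite("pics/w3.png",cv2.resize(im,None,fx=1.5,fy=1.5,interpolation=cv2.INTER_CUBIC))
E
```

```text
inner [0.53735754 0.35919823 0.013     ] outer [0.53613547 0.35991803 0.025     ]
t 9.15 pos [0.5361 0.3572 0.1929] jawdir 0.0 q6 23.8 open 0.675 F [-0.1  0.1 -1.3]
 turn z 0.01  shift cm [ 0.05  0.09 -0.71]  tilt [-0.1  -0.08]
```

View pics/w3.png

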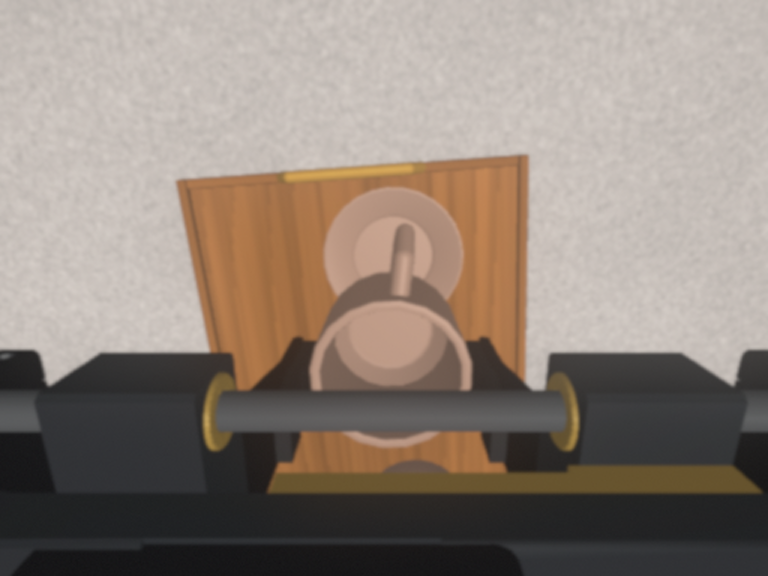

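{"name": "send_rows", "arguments": {
  "moves": [
    [[0, 0, 0, 0.1, 0.2, 3.0, -1], [0, 0, 0, 0, 0, 4.0, -1], [0, 0, 0, 0, 0, 4.0, -1], [0, 0, 0, 0, 0, 2.5, -1], [0, 0, 0, 0, 0, 1.2, -1]]
  ]
}}

```text
time_s: 9.7
position: [0.5372, 0.3569, 0.0436]
tcp_rot: [[0.001, 1.0, -0.005], [1.0, -0.001, -0.002], [-0.002, -0.005, -1.0]]
force: [-0.4, 0.2, -1.8]
opening: 0.676
```

{"name": "send_rows", "arguments": {
  "moves": [
    [[0, 0, 0, 0, 0, 0.4, -1], [0, 0, 0, 0, 0, 0.2, -1], [0, 0, 0, 0, 0, 0.2, -1], [0, 0, 0, 0, 0, 0, -1], [0, 0, 0, 0, 0, 0, -1]]
  ]
}}

```text
time_s: 10.2
position: [0.5396, 0.3597, 0.0394]
tcp_rot: [[-0.001, 1.0, 0.002], [1.0, 0.001, 0.001], [0.001, 0.002, -1.0]]
force: [-1.2, 0.6, -1.1]
opening: 0.683
```

{"name": "send_rows", "arguments": {
  "moves": [
    [[0, 0, 0, 0, 0, 0.2, -1], [0, 0, 0, 0, 0, 0.2, -1], [0, 0, 0, 0, 0, 0, -1], [0, 0, 0, 0, 0, 0, -1], [0, 0, 0, 0, 0, 0, -1]]
  ]
}}

```text
time_s: 10.7
position: [0.5389, 0.3593, 0.0342]
tcp_rot: [[-0.001, 1.0, -0.0], [1.0, 0.001, -0.0], [-0.0, -0.0, -1.0]]
force: [-1.2, 0.6, -1.4]
opening: 0.678
```

{"name": "send_rows", "arguments": {
  "moves": [
    [[0, 0, 0, -0.1, -0.1, 0.0, -1], [0, 0, 0, 0, 0, 0.1, -1], [0, 0, 0, 0, 0, 0.1, -1], [0, 0, 0, 0, 0, 0, -1], [0, 0, 0, 0, 0, 0, -1]]
  ]
}}

```text
time_s: 11.2
position: [0.5379, 0.3583, 0.0322]
tcp_rot: [[-0.001, 1.0, -0.0], [1.0, 0.001, -0.0], [-0.0, -0.0, -1.0]]
force: [-0.3, 0.5, -2.6]
opening: 0.679
```

{"name": "send_rows", "arguments": {
  "moves": [
    [[0, 0, 0, 0, 0, 0.05, -1], [0, 0, 0, 0, 0, 0, -1], [0, 0, 0, 0, 0, 0, -1], [0, 0, 0, 0, 0, 0, -1], [0, 0, 0, 0, 0, 0, -1]]
  ]
}}

```text
time_s: 11.7
position: [0.538, 0.3583, 0.0319]
tcp_rot: [[-0.001, 1.0, 0.0], [1.0, 0.001, 0.0], [0.0, 0.0, -1.0]]
force: [0.3, 0.6, -1.4]
opening: 0.681
```

{"name": "send_rows", "arguments": {
  "moves": [
    [[0, 0, 0, 0, 0, 0.05, -1], [0, 0, 0, 0, 0, 0.05, -1], [0, 0, 0, 0, 0, 0, -1], [0, 0, 0, 0, 0, 0, -1], [0, 0, 0, 0, 0, 0, -1]]
  ]
}}

```text
time_s: 12.2
position: [0.5381, 0.3584, 0.0318]
tcp_rot: [[-0.001, 1.0, 0.0], [1.0, 0.001, 0.0], [0.0, 0.0, -1.0]]
force: [-0.8, -1.2, 5.0]
opening: 0.674
```

```bash
python3 - <<'E'
from h import *
for i in range(4):
    capture("wrist"); go([.538,.3582,.2])
im=capture("wrist"); cv2.imwrite("pics/w4.png",cv2.resize(im,None,fx=1.5,fy=1.5,interpolation=cv2.INTER_CUBIC))
E
```

```text
t 12.25 pos [0.5381 0.3583 0.0318] jawdir 0.0 q6 23.7 open 0.68 F [-0.7 -1.8  5.3]
 turn z 0  shift cm [-1.000e-02  0.000e+00 -1.682e+01]  tilt [0.03 0.01]
t 12.3 pos [0.5381 0.3584 0.0318] jawdir 0.0 q6 23.7 open 0.679 F [-2.  -0.6  5.8]
 turn z 0  shift cm [-1.000e-02  0.000e+00 -1.682e+01]  tilt [0.03 0.01]
t 12.35 pos [0.5381 0.3583 0.0318] jawdir 0.0 q6 23.7 open 0.679 F [-1.1 -1.6  5. ]
 turn z 0  shift cm [-1.000e-02 -0.000e+00 -1.682e+01]  tilt [0.03 0.01]
t 12.4 pos [0.5381 0.3583 0.0318] jawdir 0.0 q6 23.7 open 0.681 F [-0.7 -0.5  5.6]
 turn z 0  shift cm [-1.000e-02  0.000e+00 -1.682e+01]  tilt [0.03 0.01]
```

View pics/w4.png

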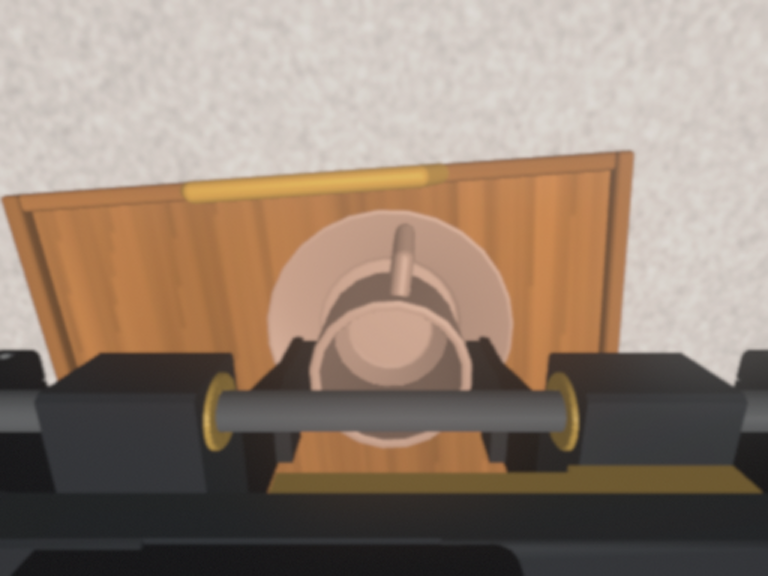

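{"name": "send_rows", "arguments": {
  "moves": [
    [[0, 0, 0, 0, 0, 0, 0.4], [0, 0, 0, 0, 0, 0, 0.5], [0, 0, 0, 0, 0, 0, 0.6], [0, 0, 0, 0, 0, 0, 0.7], [0, 0, 0, 0, 0, 0, 0.7]]
  ]
}}

```text
time_s: 12.95
position: [0.5379, 0.3583, 0.0305]
tcp_rot: [[-0.001, 1.0, -0.0], [1.0, 0.001, -0.0], [-0.0, -0.0, -1.0]]
force: [-0.5, 0.1, 0.6]
opening: 0.833
```

{"name": "send_rows", "arguments": {
  "moves": [
    [[0, 0, 0, 0, 0, 0, 0.7], [0, 0, 0, 0, 0, -1.0, 0.7], [0, 0, 0, 0, 0, -3.0, 0.7], [0, 0, 0, 0, 0, -4.5, 0.7], [0, 0, 0, 0, 0, -4.5, 0.7]]
  ]
}}

```text
time_s: 13.45
position: [0.5375, 0.3581, 0.1622]
tcp_rot: [[-0.001, 1.0, -0.001], [1.0, 0.001, -0.001], [-0.001, -0.001, -1.0]]
force: [0.4, 0.6, -0.1]
opening: 0.851
```

{"name": "send_rows", "arguments": {
  "moves": [
    [[0, 0, 0, 0, 0, -4.0, 1], [0, 0, 0, -4.05, -0.2, 0, 1], [0, 0, 0, -4.05, -0.2, 0, 1], [0, 0, 0, -4.05, -0.2, 0, 1], [0, 0, 0, -4.05, -0.2, 0, 1]]
  ]
}}

```text
time_s: 13.95
position: [0.5298, 0.195, 0.2018]
tcp_rot: [[-0.001, 1.0, 0.002], [1.0, 0.001, 0.0], [0.0, 0.002, -1.0]]
force: [1.1, -0.8, -0.9]
opening: 0.992
```

{"name": "send_rows", "arguments": {
  "moves": [
    [[0, 0, 0, -4.05, -0.2, 0, 1], [0, 0, 0, -4.05, -0.2, 0, 1], [0, 0, 0, -4.05, -0.2, 0, 1], [0, 0, 0, -4.05, -0.2, 0, 1], [0, 0, 0, -4.05, -0.2, 0, 1]]
  ]
}}

```text
time_s: 14.45
position: [0.52, -0.0078, 0.2017]
tcp_rot: [[-0.001, 1.0, 0.001], [1.0, 0.001, -0.0], [-0.0, 0.001, -1.0]]
force: [-0.1, 0.6, 0.4]
opening: 1.0
```

{"name": "send_rows", "arguments": {
  "moves": [
    [[0, 0, 0, -4.05, -0.2, 0, 1], [0, 0, 0, -4.05, -0.2, 0, 1], [0, 0, 0, -4.05, -0.2, 0, 1], [0, 0, 0, -4.05, -0.2, 0, 1], [0, 0, 0, -4.05, -0.2, 0, 1]]
  ]
}}

```text
time_s: 14.95
position: [0.5101, -0.2104, 0.2017]
tcp_rot: [[-0.0, 1.0, 0.001], [1.0, 0.0, -0.001], [-0.001, 0.001, -1.0]]
force: [0.2, 0.2, -0.2]
opening: 1.002
```

{"name": "send_rows", "arguments": {
  "moves": [
    [[0, 0, 0, -4.05, -0.2, 0, 1], [0, 0, 0, -4.05, -0.2, 0, 1], [0, 0, -8.2, 0, 0, 0, 1], [0, 0, -8.2, 0, 0, 0, 1], [0, 0, -8.2, 0, 0, 0, 1]]
  ]
}}

```text
time_s: 15.45
position: [0.5061, -0.2903, 0.2014]
tcp_rot: [[-0.421, 0.907, 0.0], [0.907, 0.421, -0.0], [-0.0, 0.0, -1.0]]
force: [0.2, 0.7, -1.1]
opening: 1.003
```

{"name": "send_rows", "arguments": {
  "moves": [
    [[0, 0, -8.2, 0, 0, 0, 1], [0, 0, -8.2, 0, 0, 0, 1], [0, 0, -8.2, 0, 0, 0, 1], [0, 0, -8.2, 0, 0, 0, 1], [0, 0, -8.2, 0, 0, 0, 1]]
  ]
}}

```text
time_s: 15.95
position: [0.5063, -0.2897, 0.2016]
tcp_rot: [[-0.913, 0.407, 0.001], [0.407, 0.913, -0.001], [-0.001, -0.0, -1.0]]
force: [0.4, 0.2, -0.4]
opening: 0.999
```

{"name": "send_rows", "arguments": {
  "moves": [
    [[0, 0, -8.2, 0, 0, 0, 1], [0, 0, -8.2, 0, 0, 0, 1], [0, 0, -8.0, 0, 0, 0, 1], [0, 0, 0, 0, 0, 0, 1], [0, 0, 0, 0, 0, 0, 1]]
  ]
}}

```text
time_s: 16.45
position: [0.5064, -0.2897, 0.2013]
tcp_rot: [[-1.0, 0.002, 0.001], [0.002, 1.0, -0.0], [-0.001, -0.0, -1.0]]
force: [-0.1, -0.2, 0.6]
opening: 1.0
```

```bash
python3 - <<'E'
from h import *
go([.4455,-.2895,.2],90)
m=camera_model("wrist"); im=capture("wrist"); t=capture("top")
a=cv2.resize(im[:,60:460],(600,576),interpolation=cv2.INTER_CUBIC)
b=cv2.resize(t[200:270,65:240],None,fx=4,fy=4,interpolation=cv2.INTER_CUBIC)
cv2.imwrite("pics/w5.png",a); cv2.imwrite("pics/t5.png",b)
for d in regions_of("wrist","jug")[:2]:
    ys,xs=np.nonzero(d["mask"]); print(d["p"],fit([(m,d["mask"])],"jug",(.4455,-.2895),.005,.2),xs.min(),xs.max(),ys.min(),ys.max())
mt=camera_model("top")
for d in regions_of("top","cup")[:2]: print("cup top",d["p"],fit([(mt,d["mask"])],"cup",(.538,.359),.013,1.5))
for d in regions_of("top","saucer")[:2]: print("saucer top",d["p"],fit([(mt,d["mask"])],"saucer",(.538,.359),.008))
ms=camera_model("scene"); capture("scene")
for d in regions_of("scene","cup")[:2]: print("cup sc",d["p"],fit([(ms,d["mask"])],"cup",(.538,.359),.013,1.5))
E
```

```text
t 16.45 pos [ 0.5064 -0.2897  0.2013] jawdir 89.9 q6 -130.6 open 1.0 F [-0.1 -0.2  0.6]
 turn z -0.13  shift cm [6.09 0.02 0.13]  tilt [ 0.03 -0.02]
0.93 ([446.4, -288.3], np.float64(15.8), np.float64(0.958)) 236 287 99 160
0.7 ([445.5, -289.5], np.float64(11.5), np.float64(0.0)) 223 271 202 255
cup top 0.59 ([538.3, 358.0], np.float64(175.8), np.float64(0.873))
saucer top 0.9 ([539.0, 358.6], None, np.float64(0.606))
cup sc 0.81 ([537.4, 357.0], np.float64(24.0), np.float64(0.924))
```

View pics/w5.png

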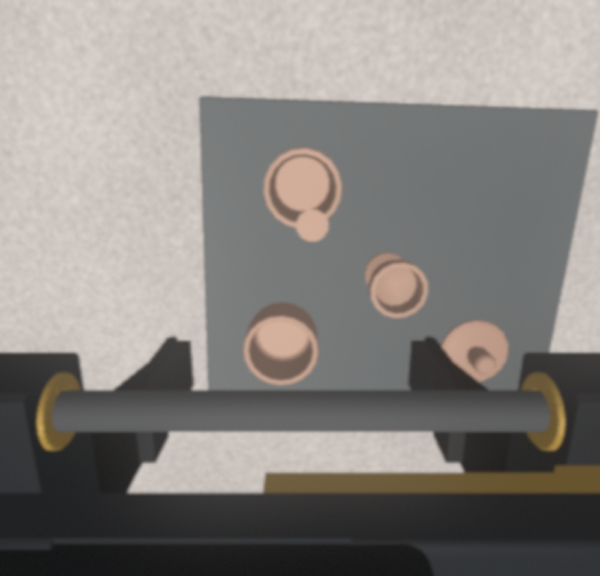

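View pics/t5.png

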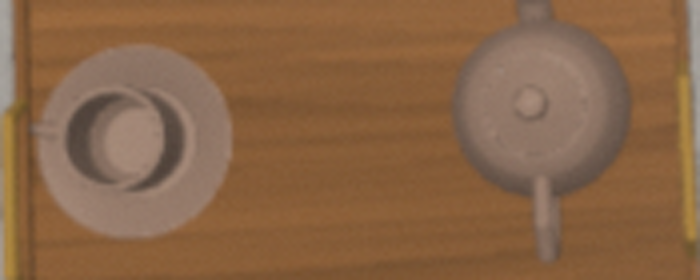

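{"name": "send_rows", "arguments": {
  "moves": [
    [[0, 0, -5.0, 0, 0, 0, 1], [0, 0, 0, 3.0, 0.3, 0, 1], [0, 0, 0, 3.0, 0.3, 1.0, 1], [0, 0, 0, 0, 0, 4.0, 1], [0, 0, 0, 0, 0, 4.0, 1]]
  ]
}}

```text
time_s: 17.3
position: [0.4463, -0.29, 0.1112]
tcp_rot: [[-0.996, -0.086, 0.003], [-0.086, 0.996, -0.003], [-0.003, -0.003, -1.0]]
force: [-0.1, -0.3, -0.7]
opening: 0.999
```

{"name": "send_rows", "arguments": {
  "moves": [
    [[0, 0, 0, 0, 0, 4.0, 1], [0, 0, 0, 0, 0, 2.5, 1], [0, 0, 0, 0, 0, 1.3, 1], [0, 0, 0, 0, 0, 0, 1], [0, 0, 0, 0, 0, 0, 0.7]]
  ]
}}

```text
time_s: 17.8
position: [0.4467, -0.2896, 0.0334]
tcp_rot: [[-0.996, -0.088, 0.001], [-0.088, 0.996, -0.001], [-0.001, -0.001, -1.0]]
force: [-0.5, -0.0, 0.8]
opening: 0.964
```

{"name": "send_rows", "arguments": {
  "moves": [
    [[0, 0, 0, 0, 0, 0, 0.5], [0, 0, 0, 0, 0, 0, -1], [0, 0, 0, 0, 0, 0, -1], [0, 0, 0, 0, 0, 0, -1], [0, 0, 0, 0, 0, 0, -1]]
  ]
}}

```text
time_s: 18.3
position: [0.4462, -0.2889, 0.0333]
tcp_rot: [[-0.996, -0.088, 0.0], [-0.088, 0.996, -0.0], [-0.0, -0.0, -1.0]]
force: [-0.6, 1.9, 4.1]
opening: 0.592
```

```bash
python3 - <<'E'
from h import *
go([.446,-.289,.033],95)
m=camera_model("wrist"); im=capture("wrist"); cv2.imwrite("pics/w6.png",im)
# scene teapot knob
s=capture("scene"); c=s[115:180,215:300]; cv2.imwrite("pics/s6.png",cv2.resize(c,None,fx=8,fy=8,interpolation=cv2.INTER_CUBIC))
t=proj(camera_model("scene"),np.array([[.5588,.119,.108],[.5588,.119,.008]])); print(t.round(1), ((t-[215,115]+.5)*8).round(0))
E
```

```text
t 18.3 pos [ 0.4462 -0.2889  0.0333] jawdir 95.0 q6 -140.0 open 0.592 F [-0.6  1.9  4.1]
 turn z 0.02  shift cm [ 0.02 -0.01  0.03]  tilt [ 0.03 -0.01]
[[253.1 128.3]
 [252.8 154. ]] [[309. 110.]
 [306. 316.]]
```

View pics/s6.png

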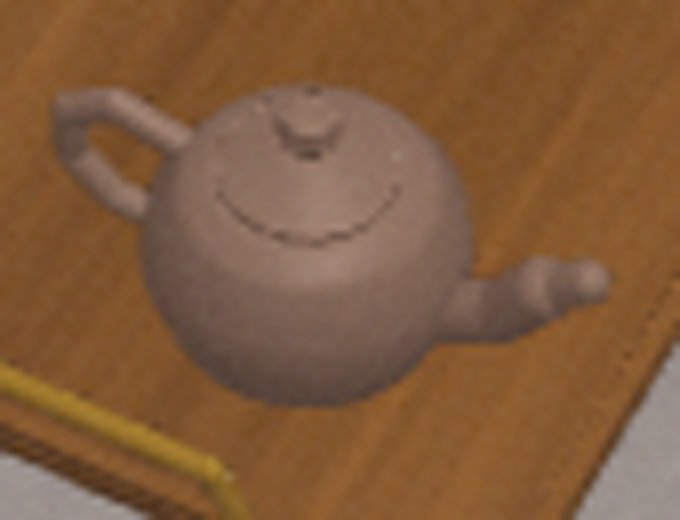

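{"name": "send_rows", "arguments": {
  "moves": [
    [[0, 0, 0, 0, 0, -1.0, -1], [0, 0, 0, 0, 0, -3.0, -1], [0, 0, 0, 0, 0, -4.5, -1], [0, 0, 0, 0, 0, -4.5, -1], [0, 0, 0, 0, 0, -4.0, -1]]
  ]
}}

```text
time_s: 18.9
position: [0.4457, -0.2889, 0.2048]
tcp_rot: [[-0.996, -0.088, 0.0], [-0.088, 0.996, -0.0], [-0.0, -0.0, -1.0]]
force: [-0.0, -0.5, -2.4]
opening: 0.593
```

{"name": "send_rows", "arguments": {
  "moves": [
    [[0, 0, 0, 0, 0, 0, -1], [0, 0, 0, 0, 0, 0, -1], [0, 0, 0, -1.14, 3.98, 0, -1], [0, 0, 0, -1.14, 3.98, 0, -1], [0, 0, 0, -1.14, 3.98, 0, -1]]
  ]
}}

```text
time_s: 19.4
position: [0.4678, -0.165, 0.2004]
tcp_rot: [[-0.996, -0.086, -0.005], [-0.086, 0.996, 0.003], [0.004, 0.004, -1.0]]
force: [1.0, 0.3, -1.9]
opening: 0.588
```

{"name": "send_rows", "arguments": {
  "moves": [
    [[0, 0, 0, -1.14, 3.98, 0, -1], [0, 0, 0, -1.14, 3.98, 0, -1], [0, 0, 0, -1.14, 3.98, 0, -1], [0, 0, 0, -1.14, 3.98, 0, -1], [0, 0, 0, -1.14, 3.98, 0, -1]]
  ]
}}

```text
time_s: 19.9
position: [0.507, 0.038, 0.2003]
tcp_rot: [[-0.996, -0.088, -0.006], [-0.088, 0.996, 0.001], [0.006, 0.001, -1.0]]
force: [0.7, -0.7, -1.9]
opening: 0.59
```

{"name": "send_rows", "arguments": {
  "moves": [
    [[0, 0, 0, -1.14, 3.98, 0, -1], [0, 0, 0, -1.14, 3.98, 0, -1], [0, 0, 0, -1.14, 3.98, 0, -1], [0, 0, 0, -1.14, 3.98, 0, -1], [0, 0, 0, -1.14, 3.98, 0, -1]]
  ]
}}

```text
time_s: 20.4
position: [0.5463, 0.2406, 0.1998]
tcp_rot: [[-0.996, -0.088, -0.006], [-0.088, 0.996, -0.002], [0.006, -0.001, -1.0]]
force: [-0.5, -0.3, -2.1]
opening: 0.593
```

{"name": "send_rows", "arguments": {
  "moves": [
    [[0, 0, 0, 0, 0, 3.0, -1], [0, 0, 0, 0, 0, 3.0, -1], [0, 0, 0, 0, 0, 2.0, -1], [0, 0, 0, 0, 0, 0, -1], [0, 0, 0, 0, 0, 0, -1]]
  ]
}}

```text
time_s: 20.9
position: [0.547, 0.239, 0.1211]
tcp_rot: [[-0.996, -0.088, -0.004], [-0.088, 0.996, -0.001], [0.004, -0.001, -1.0]]
force: [0.6, -0.6, -0.7]
opening: 0.59
```

```bash
python3 - <<'E'
from h import *
go([.5484,.239,.0363],95)
m=camera_model("wrist"); im=capture("wrist"); cv2.imwrite("pics/w7.png",cv2.resize(im,None,fx=1.5,fy=1.5,interpolation=cv2.INTER_CUBIC))
s=readout.read_state(); R=s["tcp_rot"];p=s["position"]
print(proj(m,np.array([[.559,.119,.108],[.538,.359,.013],p+R@[0,0,-.056]]))*1.5)
E
```

```text
t 20.9 pos [0.547  0.239  0.1211] jawdir 95.0 q6 -82.1 open 0.59 F [ 0.6 -0.6 -0.7]
 turn z 0.03  shift cm [-0.17 -0.01  8.48]  tilt [-0.23 -0.05]
[[137.29730874 333.89782972]
 [567.53354938 282.85303332]
 [391.15076257 412.98014853]]
```

View pics/w7.png

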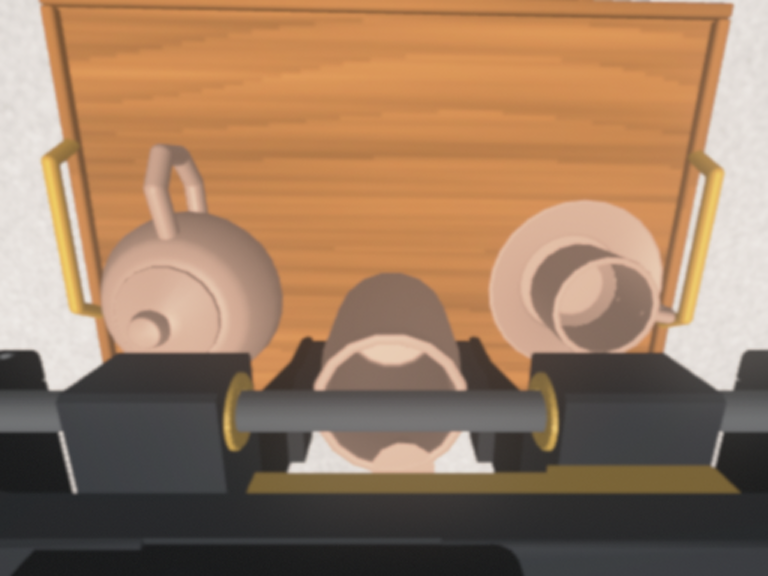

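```bash
python3 - <<'E'
from h import *
m=camera_model("wrist")
q=proj(m,rings([(57,17)])/1000+[.538,.359,.008])*1.5; print("saucer rim x",q[:,0].min(),q[:,0].max(),"ymin",q[:,1].min(),"meas 489 662 200")
for z in (.04,.05,.06):
    q=proj(m,rings([(52,0)])/1000+[.5588,.119,z])*1.5; print("teapot",z,q[:,0].min(),q[:,0].max(),q[:,1].min(),"meas 102 283 (212)")
for z in (.095,.1,.105): print(z,proj(m,np.array([[.5588,.119,z],[.5588,.124,z]])).round(1)*1.5)
for d in regions_of("wrist","teapot")[:1]:
    ys,xs=np.nonzero(d["mask"]); print(d["p"],xs.min()*1.5,xs.max()*1.5,ys.min()*1.5)
for d in regions_of("wrist","saucer")[:1]:
    ys,xs=np.nonzero(d["mask"]); print(d["p"],xs.min()*1.5,xs.max()*1.5+1,ys.min()*1.5)
E
```

```text
saucer rim x 486.8709500362738 661.8135222956405 ymin 196.26647486120441 meas 489 662 200
teapot 0.04 113.43204279219196 281.1103174616359 206.59440299562596 meas 102 283 (212)
teapot 0.05 103.35343718250454 277.1771677497893 208.2112094855451 meas 102 283 (212)
teapot 0.06 92.51489994034002 272.95159274719424 209.9559328405452 meas 102 283 (212)
0.095 [[152.1  320.85]
 [162.15 321.75]]
0.1 [[147.   324.3 ]
 [157.05 325.2 ]]
0.105 [[141.45 327.9 ]
 [151.8  328.8 ]]
0.91 102.0 282.0 144.0
0.68 489.0 662.5 201.0
```

{"name": "send_rows", "arguments": {
  "moves": [
    [[0, 0, 0, -0.2, 0, 2.0, -1], [0, 0, 0, 0, 0, 3.0, -1], [0, 0, 0, 0, 0, 2.0, -1], [0, 0, 0, 0, 0, 0.7, -1], [0, 0, 0, 0, 0, 0.2, -1]]
  ]
}}

```text
time_s: 21.55
position: [0.5505, 0.2395, 0.0439]
tcp_rot: [[-0.996, -0.088, 0.0], [-0.088, 0.996, 0.0], [-0.0, 0.0, -1.0]]
force: [-0.2, -0.2, -2.0]
opening: 0.591
```

{"name": "send_rows", "arguments": {
  "moves": [
    [[0, 0, 0, 0, 0, 0, -1], [0, 0, 0, 0, 0, 0, -1], [0, 0, 0, 0, 0, 0, -1], [0, 0, 0, 0, 0, 0, -1], [0, 0, 0, 0, 0, 0, -1]]
  ]
}}

```text
time_s: 22.05
position: [0.5505, 0.2396, 0.0442]
tcp_rot: [[-0.996, -0.088, 0.001], [-0.088, 0.996, 0.0], [-0.001, 0.0, -1.0]]
force: [1.0, -0.4, -2.6]
opening: 0.59
```

{"name": "send_rows", "arguments": {
  "moves": [
    [[0, 0, 0, 0.15, 0, 0.3, -1], [0, 0, 0, 0, 0, 0.2, -1], [0, 0, 0, 0, 0, 0.1, -1], [0, 0, 0, 0, 0, 0.05, -1], [0, 0, 0, 0, 0, 0, -1]]
  ]
}}

```text
time_s: 22.55
position: [0.5487, 0.2394, 0.0371]
tcp_rot: [[-0.996, -0.088, -0.0], [-0.088, 0.996, -0.0], [0.0, -0.0, -1.0]]
force: [-0.5, -0.2, -2.0]
opening: 0.593
```

{"name": "send_rows", "arguments": {
  "moves": [
    [[0, 0, 0, 0, 0, 0.05, -1], [0, 0, 0, 0, 0, 0, -1], [0, 0, 0, 0, 0, 0, -1], [0, 0, 0, 0, 0, 0, -1], [0, 0, 0, 0, 0, 0, -1]]
  ]
}}

```text
time_s: 23.05
position: [0.5488, 0.2395, 0.0368]
tcp_rot: [[-0.996, -0.088, 0.0], [-0.088, 0.996, 0.0], [-0.0, 0.0, -1.0]]
force: [0.6, 0.7, -1.6]
opening: 0.593
```

{"name": "send_rows", "arguments": {
  "moves": [
    [[0, 0, 0, 0, 0, 0.05, -1], [0, 0, 0, 0, 0, 0, -1], [0, 0, 0, 0, 0, 0, -1], [0, 0, 0, 0, 0, 0.03, -1], [0, 0, 0, 0, 0, 0, -1]]
  ]
}}

```text
time_s: 23.55
position: [0.5489, 0.2395, 0.0363]
tcp_rot: [[-0.996, -0.088, 0.0], [-0.088, 0.996, 0.0], [-0.0, 0.0, -1.0]]
force: [-0.1, -0.4, 2.0]
opening: 0.59
```

{"name": "send_rows", "arguments": {
  "moves": [
    [[0, 0, 0, 0, 0, 0, -1], [0, 0, 0, 0, 0, 0, -1], [0, 0, 0, 0, 0, 0, -1], [0, 0, 0, 0, 0, 0, -1], [0, 0, 0, 0, 0, 0, -1]]
  ]
}}

```text
time_s: 24.05
position: [0.5489, 0.2395, 0.0363]
tcp_rot: [[-0.996, -0.088, 0.0], [-0.088, 0.996, 0.0], [-0.0, 0.0, -1.0]]
force: [-0.3, 0.3, 4.5]
opening: 0.591
```

{"name": "send_rows", "arguments": {
  "moves": [
    [[0, 0, 0, 0, 0, 0, 0.25], [0, 0, 0, 0, 0, 0, 0.35], [0, 0, 0, 0, 0, 0, 0.45], [0, 0, 0, 0, 0, 0, 0.5], [0, 0, 0, 0, 0, 0, 0.5]]
  ]
}}

```text
time_s: 24.55
position: [0.5487, 0.2394, 0.0357]
tcp_rot: [[-0.996, -0.088, -0.0], [-0.088, 0.996, -0.0], [0.0, -0.0, -1.0]]
force: [0.8, -0.1, 0.9]
opening: 0.739
```

{"name": "send_rows", "arguments": {
  "moves": [
    [[0, 0, 0, 0, 0, -1.0, 0.5], [0, 0, 0, 0, 0, -3.0, 0.5], [0, 0, 0, 0, 0, -4.5, 0.5], [0, 0, 0, 0, 0, -4.5, 0.5], [0, 0, 0, 0, 0, -4.0, 0.5]]
  ]
}}

```text
time_s: 25.05
position: [0.5489, 0.2395, 0.2089]
tcp_rot: [[-0.996, -0.088, 0.002], [-0.088, 0.996, 0.0], [-0.002, 0.0, -1.0]]
force: [1.1, 0.7, -0.1]
opening: 0.75
```

{"name": "send_rows", "arguments": {
  "moves": [
    [[0, 0, 0, 0, 0, 0, 0.7], [0, 0, 0, -0.2, -3.94, 0, 1], [0, 0, 0, -0.2, -3.94, 0, 1], [0, 0, 0, -0.2, -3.94, 0, 1], [0, 0, 0, -0.2, -3.94, 0, 1]]
  ]
}}

```text
time_s: 25.55
position: [0.57, 0.0819, 0.2058]
tcp_rot: [[-0.996, -0.088, -0.001], [-0.088, 0.996, 0.0], [0.001, 0.0, -1.0]]
force: [-0.1, 0.8, 0.0]
opening: 0.991
```

{"name": "send_rows", "arguments": {
  "moves": [
    [[0, 0, 0, -0.2, -3.94, 0, 1], [0, 0, 0, -0.2, -3.94, 0, 1], [0, 0, 0, -0.2, -3.94, 0, 1], [0, 0, 0, -0.2, -3.94, 0, 1], [0, 0, 0, -0.2, -3.94, 0, 1]]
  ]
}}

```text
time_s: 26.05
position: [0.5972, -0.1136, 0.2056]
tcp_rot: [[-0.996, -0.088, -0.001], [-0.088, 0.996, 0.0], [0.001, 0.001, -1.0]]
force: [1.3, -0.3, -0.5]
opening: 0.996
```

{"name": "send_rows", "arguments": {
  "moves": [
    [[0, 0, 0, -0.2, -3.94, 0, 1], [0, 0, 0, -0.2, -3.94, 0, 1], [0, 0, 0, -0.2, -3.94, 0, 1], [0, 0, 0, -0.2, -3.94, 0, 1], [0, 0, 0, -0.2, -3.94, 0, 1]]
  ]
}}

```text
time_s: 26.55
position: [0.6245, -0.3089, 0.2055]
tcp_rot: [[-0.996, -0.088, -0.001], [-0.088, 0.996, 0.001], [0.001, 0.001, -1.0]]
force: [0.3, 0.7, -0.6]
opening: 1.003
```

{"name": "send_rows", "arguments": {
  "moves": [
    [[0, 0, 0, 0, 0, 0, 1], [0, 0, 0, 0, 0, 0, 1], [0, 0, 0, 0, 0, 0, 1], [0, 0, 0, 0, 0, 0, 1], [0, 0, 0, 0, 0, 0, 1]]
  ]
}}

```text
time_s: 27.05
position: [0.6251, -0.3061, 0.2062]
tcp_rot: [[-0.996, -0.089, -0.0], [-0.089, 0.996, 0.0], [0.0, 0.0, -1.0]]
force: [0.9, 0.6, 1.5]
opening: 0.997
```

```bash
python3 - <<'E'
from h import *
go([.5775,-.307,.02],95)
m=camera_model("wrist"); im=capture("wrist"); cv2.imwrite("pics/w8.png",im)
for t,x0 in(("sugar_pot",(.5775,-.307)),("lid",(.595,-.133))):
    for d in regions_of("wrist",t)[:2]: print(t,d["p"],fit([(m,d["mask"])],t,x0,.005))
mt=camera_model("top"); capture("top"); ms=camera_model("scene"); capture("scene")
v=[(mt,regions_of("top","jug")[0]["mask"]),(ms,regions_of("scene","jug")[0]["mask"])]
for w in ([v[0]],[v[1]]): print("jug",fit(w,"jug",(.549,.2395),.008,.2))
v=[(mt,regions_of("top","cup")[0]["mask"]),(ms,regions_of("scene","cup")[0]["mask"])]
for w in ([v[0]],[v[1]]): print("cup",fit(w,"cup",(.538,.359),.013,1.5))
E
```

```text
t 27.05 pos [ 0.6251 -0.3061  0.2062] jawdir 95.1 q6 -130.4 open 0.997 F [0.9 0.6 1.5]
 turn z 0.13  shift cm [ 4.74  0.32 18.62]  tilt [-0.01  0.01]
sugar_pot 0.94 ([577.1, -306.8], None, np.float64(0.956))
lid 0.87 ([594.7, -134.1], None, np.float64(0.946))
jug ([548.5, 239.3], np.float64(12.7), np.float64(0.947))
jug ([548.1, 238.5], np.float64(17.2), np.float64(0.958))
cup ([536.6, 357.6], np.float64(176.1), np.float64(0.887))
cup ([537.0, 357.6], np.float64(23.9), np.float64(0.92))
```

{"name": "send_rows", "arguments": {
  "moves": [
    [[0, 0, 0, 2.4, 0.15, 2.0, 1], [0, 0, 0, 2.4, 0.2, 4.0, 1], [0, 0, 0, 0, 0, 4.0, 1], [0, 0, 0, 0, 0, 4.0, 1], [0, 0, 0, 0, 0, 2.5, 1]]
  ]
}}

```text
time_s: 28.0
position: [0.5753, -0.3074, 0.0381]
tcp_rot: [[-0.996, -0.087, -0.003], [-0.087, 0.996, 0.002], [0.003, 0.003, -1.0]]
force: [-0.5, 0.3, -1.0]
opening: 1.0
```

{"name": "send_rows", "arguments": {
  "moves": [
    [[0, 0, 0, 0, 0, 1.2, 1], [0, 0, 0, 0, 0, 0.8, 1], [0, 0, 0, 0, 0, 0, 1], [0, 0, 0, 0, 0, 0, 0.7], [0, 0, 0, 0, 0, 0, 0.5]]
  ]
}}

```text
time_s: 28.5
position: [0.578, -0.309, 0.0226]
tcp_rot: [[-0.996, -0.088, 0.002], [-0.088, 0.996, -0.002], [-0.002, -0.002, -1.0]]
force: [-0.7, 1.0, 0.6]
opening: 0.894
```

{"name": "send_rows", "arguments": {
  "moves": [
    [[0, 0, 0, 0, 0, 0, -1], [0, 0, 0, 0, 0, 0, -1], [0, 0, 0, 0, 0, 0, -1], [0, 0, 0, 0, 0, 0, -1], [0, 0, 0, 0, 0, 0, -1]]
  ]
}}

```text
time_s: 29.0
position: [0.577, -0.3077, 0.0218]
tcp_rot: [[-0.996, -0.087, 0.0], [-0.087, 0.996, 0.001], [-0.0, 0.001, -1.0]]
force: [-1.1, 2.8, 5.6]
opening: 0.694
```

```bash
python3 - <<'E'
from h import *
go([.461,.2317,.2],95)
E
```

```text
t 29.0 pos [ 0.577  -0.3077  0.0218] jawdir 95.0 q6 -132.9 open 0.694 F [-1.1  2.8  5.6]
 turn z 0.02  shift cm [  6.85  54.76 -17.78]  tilt [0.01 0.04]
```

{"name": "send_rows", "arguments": {
  "moves": [
    [[0, 0, 0, 0, 0, -1.0, -1], [0, 0, 0, 0, 0, -3.0, -1], [0, 0, 0, 0, 0, -4.5, -1], [0, 0, 0, 0, 0, -4.5, -1], [0, 0, 0, 0, 0, -4.5, -1]]
  ]
}}

```text
time_s: 29.5
position: [0.5764, -0.3085, 0.1974]
tcp_rot: [[-0.996, -0.088, -0.001], [-0.088, 0.996, -0.0], [0.001, -0.0, -1.0]]
force: [1.0, -0.8, -1.8]
opening: 0.695
```

{"name": "send_rows", "arguments": {
  "moves": [
    [[0, 0, 0, 0, 0, 0, -1], [0, 0, 0, 0.49, 3.91, 0, -1], [0, 0, 0, 0.49, 3.91, 0, -1], [0, 0, 0, 0.49, 3.91, 0, -1], [0, 0, 0, 0.49, 3.91, 0, -1]]
  ]
}}

```text
time_s: 30.0
position: [0.5424, -0.1529, 0.195]
tcp_rot: [[-0.996, -0.087, -0.001], [-0.087, 0.996, 0.0], [0.001, 0.0, -1.0]]
force: [0.9, 0.2, -1.8]
opening: 0.696
```

{"name": "send_rows", "arguments": {
  "moves": [
    [[0, 0, 0, 0.49, 3.91, 0, -1], [0, 0, 0, 0.49, 3.91, 0, -1], [0, 0, 0, 0.49, 3.91, 0, -1], [0, 0, 0, 0.49, 3.91, 0, -1], [0, 0, 0, 0.49, 3.91, 0, -1]]
  ]
}}

```text
time_s: 30.5
position: [0.501, 0.0396, 0.1953]
tcp_rot: [[-0.996, -0.088, -0.001], [-0.088, 0.996, -0.0], [0.001, -0.0, -1.0]]
force: [0.7, -0.3, -1.8]
opening: 0.693
```

{"name": "send_rows", "arguments": {
  "moves": [
    [[0, 0, 0, 0.49, 3.91, 0, -1], [0, 0, 0, 0.49, 3.91, 0, -1], [0, 0, 0, 0.49, 3.91, 0, -1], [0, 0, 0, 0.49, 3.91, 0, -1], [0, 0, 0, 0.49, 3.91, 0, -1]]
  ]
}}

```text
time_s: 31.0
position: [0.4596, 0.2321, 0.1953]
tcp_rot: [[-0.996, -0.088, -0.001], [-0.088, 0.996, -0.001], [0.001, -0.001, -1.0]]
force: [0.4, -1.2, -2.7]
opening: 0.693
```

{"name": "send_rows", "arguments": {
  "moves": [
    [[0, 0, 0, 0, 0, 0, -1], [0, 0, 0, 0, 0, 3.0, -1], [0, 0, 0, 0, 0, 3.0, -1], [0, 0, 0, 0, 0, 0, -1], [0, 0, 0, 0, 0, 0, -1]]
  ]
}}

```text
time_s: 31.5
position: [0.4603, 0.2303, 0.1356]
tcp_rot: [[-0.996, -0.087, -0.002], [-0.087, 0.996, -0.001], [0.002, -0.001, -1.0]]
force: [0.3, 0.0, -1.9]
opening: 0.699
```

```bash
python3 - <<'E'
from h import *
go([.461,.2317,.0248],95)
E
```

```text
t 31.5 pos [0.4603 0.2303 0.1356] jawdir 95.0 q6 -80.9 open 0.699 F [ 0.3  0.  -1.9]
 turn z 0.01  shift cm [-0.1   0.14 11.08]  tilt [-0.1  -0.05]
```

{"name": "send_rows", "arguments": {
  "moves": [
    [[0, 0, 0, 0, 0.1, 3.0, -1], [0, 0, 0, 0, 0, 4.0, -1], [0, 0, 0, 0, 0, 2.0, -1], [0, 0, 0, 0, 0, 1.0, -1], [0, 0, 0, 0, 0, 0.4, -1]]
  ]
}}

```text
time_s: 32.0
position: [0.4616, 0.2319, 0.0323]
tcp_rot: [[-0.996, -0.087, 0.001], [-0.087, 0.996, 0.0], [-0.001, 0.0, -1.0]]
force: [0.6, 0.4, -2.1]
opening: 0.695
```

{"name": "send_rows", "arguments": {
  "moves": [
    [[0, 0, 0, 0, 0, 0, -1], [0, 0, 0, 0, 0, 0, -1], [0, 0, 0, 0, 0, 0, -1], [0, 0, 0, 0, 0, 0, -1], [0, 0, 0, 0, 0, 0, -1]]
  ]
}}

```text
time_s: 32.5
position: [0.4608, 0.2321, 0.0324]
tcp_rot: [[-0.996, -0.088, 0.001], [-0.088, 0.996, 0.0], [-0.001, 0.0, -1.0]]
force: [0.2, -1.0, -1.4]
opening: 0.695
```

```bash
python3 - <<'E'
from h import *
go([.461,.2317,.0248],95)
im=capture("wrist"); cv2.imwrite("pics/w9.png",cv2.resize(im,None,fx=1.5,fy=1.5,interpolation=cv2.INTER_CUBIC))
E
```

```text
t 32.5 pos [0.4608 0.2321 0.0324] jawdir 95.0 q6 -80.7 open 0.695 F [ 0.2 -1.  -1.4]
 turn z 0.04  shift cm [-0.02 -0.04  0.76]  tilt [0.05 0.01]
```

View pics/w9.png

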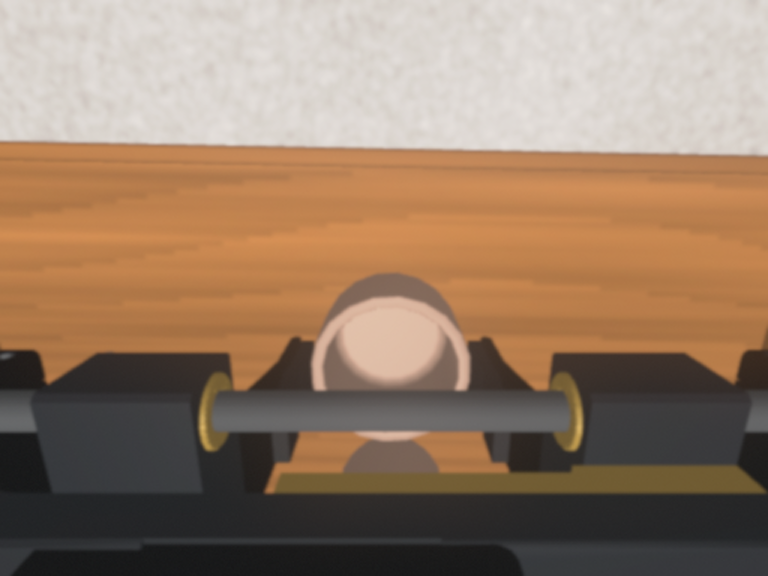

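{"name": "send_rows", "arguments": {
  "moves": [
    [[0, 0, 0, 0, 0, 0.3, -1], [0, 0, 0, 0, 0, 0.2, -1], [0, 0, 0, 0, 0, 0.12, -1], [0, 0, 0, 0, 0, 0.05, -1], [0, 0, 0, 0, 0, 0, -1]]
  ]
}}

```text
time_s: 33.05
position: [0.4603, 0.232, 0.0251]
tcp_rot: [[-0.996, -0.088, -0.0], [-0.088, 0.996, -0.0], [0.0, -0.0, -1.0]]
force: [-0.3, 0.2, -2.0]
opening: 0.697
```

{"name": "send_rows", "arguments": {
  "moves": [
    [[0, 0, 0, 0, 0, 0.05, -1], [0, 0, 0, 0, 0, 0, -1], [0, 0, 0, 0, 0, 0.03, -1], [0, 0, 0, 0, 0, 0, -1], [0, 0, 0, 0, 0, 0, -1]]
  ]
}}

```text
time_s: 33.55
position: [0.4605, 0.232, 0.0248]
tcp_rot: [[-0.996, -0.088, 0.0], [-0.088, 0.996, 0.0], [-0.0, 0.0, -1.0]]
force: [-0.8, -0.9, 4.4]
opening: 0.694
```

{"name": "send_rows", "arguments": {
  "moves": [
    [[0, 0, 0, 0, 0, 0, 0.45], [0, 0, 0, 0, 0, 0, 0.5], [0, 0, 0, 0, 0, 0, 0.6], [0, 0, 0, 0, 0, 0, 0.6], [0, 0, 0, 0, 0, 0, 0.6]]
  ]
}}

```text
time_s: 34.05
position: [0.4605, 0.232, 0.0243]
tcp_rot: [[-0.996, -0.088, -0.0], [-0.088, 0.996, 0.0], [0.0, 0.0, -1.0]]
force: [0.3, -0.6, 0.1]
opening: 0.794
```

{"name": "send_rows", "arguments": {
  "moves": [
    [[0, 0, 0, 0, 0, -1.0, 0.6], [0, 0, 0, 0, 0, -3.0, 0.6], [0, 0, 0, 0, 0, -4.5, 0.6], [0, 0, 0, 0, 0, -4.5, 0.6], [0, 0, 0, 0, 0, -4.5, 0.6]]
  ]
}}

```text
time_s: 34.55
position: [0.46, 0.2319, 0.2018]
tcp_rot: [[-0.996, -0.088, 0.0], [-0.088, 0.996, 0.0], [-0.0, 0.0, -1.0]]
force: [1.1, 0.5, -0.1]
opening: 0.801
```

{"name": "send_rows", "arguments": {
  "moves": [
    [[0, 0, 0, -1.02, -3.76, 0, 0.5], [0, 0, 0, -1.02, -3.76, 0, 0.3], [0, 0, 0, -1.02, -3.76, 0, 0.1], [0, 0, 0, -1.02, -3.76, 0, 0], [0, 0, 0, -1.02, -3.76, 0, 0]]
  ]
}}

```text
time_s: 35.05
position: [0.5279, 0.0478, 0.2003]
tcp_rot: [[-0.996, -0.088, 0.001], [-0.088, 0.996, -0.0], [-0.001, -0.0, -1.0]]
force: [1.1, 0.4, -0.4]
opening: 0.528
```

{"name": "send_rows", "arguments": {
  "moves": [
    [[0, 0, 0, -1.02, -3.76, 0, 0], [0, 0, 0, -1.02, -3.76, 0, 0], [0, 0, 0, -1.02, -3.76, 0, 0], [0, 0, 0, -1.02, -3.76, 0, 0], [0, 0, 0, -1.02, -3.76, 0, 0]]
  ]
}}

```text
time_s: 35.55
position: [0.5952, -0.1351, 0.2002]
tcp_rot: [[-0.996, -0.087, 0.0], [-0.087, 0.996, 0.0], [-0.0, 0.0, -1.0]]
force: [-0.4, 0.9, 0.9]
opening: 0.498
```

{"name": "send_rows", "arguments": {
  "moves": [
    [[0, 0, 0, 0, 0, 2.0, 0], [0, 0, 0, 0, 0, 4.0, 0], [0, 0, 0, 0, 0, 4.0, 0], [0, 0, 0, 0, 0, 0, 0], [0, 0, 0, 0, 0, 0, 0]]
  ]
}}

```text
time_s: 36.05
position: [0.5949, -0.1335, 0.0998]
tcp_rot: [[-0.996, -0.088, -0.001], [-0.088, 0.996, 0.0], [0.001, 0.0, -1.0]]
force: [0.4, -0.2, 0.2]
opening: 0.498
```

```bash
python3 - <<'E'
from h import *
go([.5949,-.1334,.0195],95)
im=capture("wrist"); cv2.imwrite("pics/w10.png",cv2.resize(im,None,fx=1.5,fy=1.5,interpolation=cv2.INTER_CUBIC))
mt=camera_model("top"); capture("top"); ms=camera_model("scene"); capture("scene")
for n,m in(("top",mt),("scene",ms)):
    for d in regions_of(n,"sugar_pot")[:1]: print("pot",n,d["p"],fit([(m,d["mask"])],"sugar_pot",(.4605,.232),.008))
    for d in regions_of(n,"jug")[:1]: print("jug",n,d["p"],fit([(m,d["mask"])],"jug",(.549,.239),.008,.2))
E
```

```text
t 36.05 pos [ 0.5949 -0.1335  0.0998] jawdir 95.0 q6 -118.2 open 0.498 F [ 0.4 -0.2  0.2]
 turn z 0.04  shift cm [-0.01  0.01  8.03]  tilt [-0.06  0.02]
pot top 0.63 ([461.2, 229.8], None, np.float64(0.952))
jug top 0.61 ([549.1, 239.2], np.float64(17.0), np.float64(0.935))
pot scene 0.91 ([460.7, 230.3], None, np.float64(0.953))
jug scene 0.69 ([547.2, 239.2], np.float64(20.0), np.float64(0.952))
```

View pics/w10.png

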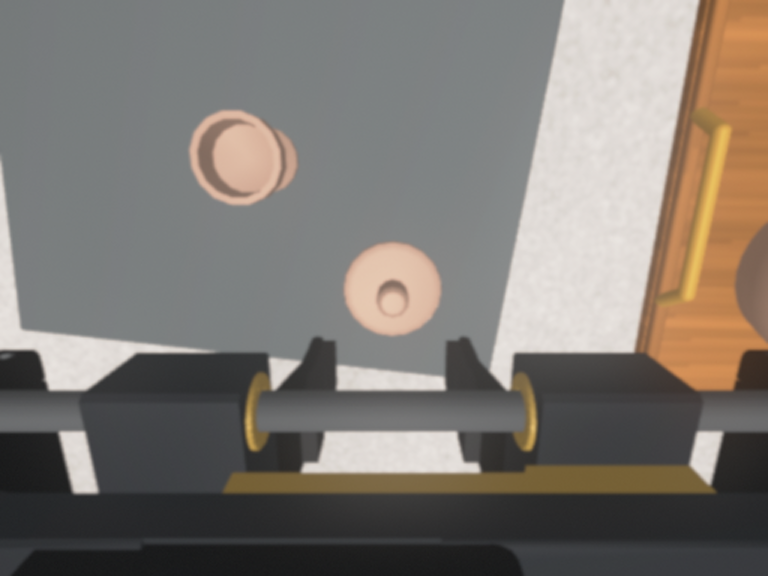

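{"name": "send_rows", "arguments": {
  "moves": [
    [[0, 0, 0, 0, 0, 3.0, 0], [0, 0, 0, 0, 0, 2.5, 0], [0, 0, 0, 0, 0, 1.2, 0], [0, 0, 0, 0, 0, 0.8, 0], [0, 0, 0, 0, 0, 0.3, 0]]
  ]
}}

```text
time_s: 36.9
position: [0.5952, -0.1337, 0.0212]
tcp_rot: [[-0.996, -0.088, -0.0], [-0.088, 0.996, 0.0], [0.0, 0.0, -1.0]]
force: [0.3, -0.5, 1.0]
opening: 0.496
```

{"name": "send_rows", "arguments": {
  "moves": [
    [[0, 0, 0, 0, 0, 0, 0], [0, 0, 0, 0, 0, 0, 0], [0, 0, 0, 0, 0, 0, 0], [0, 0, 0, 0, 0, 0, 0], [0, 0, 0, 0, 0, 0, 0]]
  ]
}}

```text
time_s: 37.4
position: [0.5953, -0.1337, 0.0219]
tcp_rot: [[-0.996, -0.088, 0.001], [-0.088, 0.996, -0.0], [-0.001, -0.0, -1.0]]
force: [0.0, -0.2, 0.5]
opening: 0.5
```

{"name": "send_rows", "arguments": {
  "moves": [
    [[0, 0, 0, 0.05, 0, 0.2, 0], [0, 0, 0, 0, 0, 0, -0.3], [0, 0, 0, 0, 0, 0, -0.45], [0, 0, 0, 0, 0, 0, -0.5], [0, 0, 0, 0, 0, 0, -1]]
  ]
}}

```text
time_s: 37.9
position: [0.5946, -0.1337, 0.0194]
tcp_rot: [[-0.996, -0.088, 0.0], [-0.088, 0.996, -0.0], [-0.0, -0.0, -1.0]]
force: [-0.8, -1.1, 0.1]
opening: 0.238
```

{"name": "send_rows", "arguments": {
  "moves": [
    [[0, 0, 0, 0, 0, 0, -1], [0, 0, 0, 0, 0, 0, -1], [0, 0, 0, 0, 0, 0, -1], [0, 0, 0, 0, 0, 0, -1], [0, 0, 0, 0, 0, 0, -1]]
  ]
}}

```text
time_s: 38.4
position: [0.5953, -0.1339, 0.0211]
tcp_rot: [[-0.996, -0.088, 0.002], [-0.088, 0.996, -0.001], [-0.002, -0.001, -1.0]]
force: [-0.7, 0.8, 8.4]
opening: 0.006
```

```bash
python3 - <<'E'
from h import *
go([.4606,.2315,.2],95)
E
```

```text
t 38.4 pos [ 0.5953 -0.1339  0.0211] jawdir 95.0 q6 -118.2 open 0.006 F [-0.7  0.8  8.4]
 turn z 0.04  shift cm [ 10.2   37.56 -17.95]  tilt [ 0.1  -0.05]
```

```bash
python3 - <<'E'
from h import *
im=capture("wrist"); s=capture("scene")
c=cv2.resize(s[200:290,150:270],(800,600),interpolation=cv2.INTER_CUBIC)
cv2.imwrite("pics/w11.png",np.hstack([cv2.resize(im,(480,360)),cv2.resize(c,(320,360))[:, :320]]))
E
```

```text
(no output)
```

View pics/w11.png

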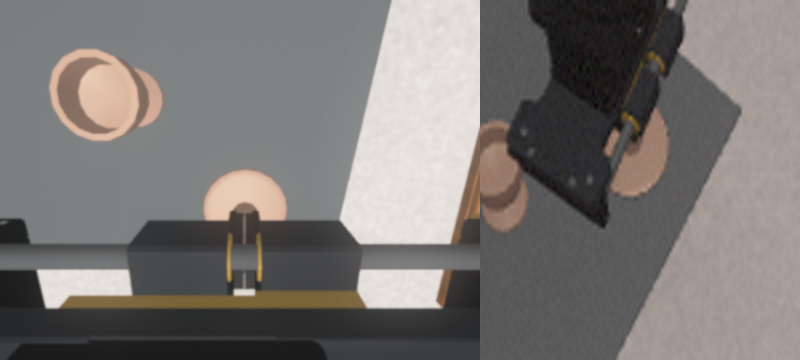

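```bash
python3 - <<'E'
from h import *
m=camera_model("wrist"); s=readout.read_state()
print("lid now, disc centre", ray(m,(261,223),.016), "top edge",ray(m,(261,181),.016), s["position"])
w=dict(m); P=m["pose"].copy(); P[2,3]+=.0998-s["position"][2]; P[0,3]+=.5949-s["position"][0]; P[1,3]+=.0004; w["pose"]=P
print("before: disc",ray(w,(392/1.5-.2,289/1.5-.2),.016),"top edge",ray(w,(261,242/1.5),.016),"knob top",ray(w,(261,301/1.5),.042))
ys=proj(m,rings([(31,11)])/1000+[.595,-.134,.005]); print("pred now rows",ys[:,1].min(),ys[:,1].max(),ys[:,0].min(),ys[:,0].max())
d=regions_of("wrist","lid")
for r in d[:2]: y,x=np.nonzero(r["mask"]); print(r["p"],x.min(),x.max(),y.min(),y.max())
E
```

```text
lid now, disc centre [ 0.59392448 -0.13376996  0.016     ] top edge [ 0.56450312 -0.13635526  0.016     ] [ 0.59522438 -0.13394272  0.02106998]
before: disc [ 0.59422715 -0.13313934  0.016     ] top edge [ 0.56480044 -0.13585107  0.016     ] knob top [ 0.59415569 -0.13328794  0.042     ]
pred now rows 180.38590816176804 264.85577029401315 215.29467016926802 305.79090391705205
0.78 216 305 180 235
```

{"name": "send_rows", "arguments": {
  "moves": [
    [[0, 0, 0, 0, 0, -0.1, -1], [0, 0, 0, 0, 0, -0.1, -1], [0, 0, 0, 0, 0, -0.2, -1], [0, 0, 0, 0, 0, 0, -1], [0, 0, 0, 0, 0, 0, -1]]
  ]
}}

```text
time_s: 39.05
position: [0.5945, -0.1337, 0.0233]
tcp_rot: [[-0.996, -0.088, -0.0], [-0.088, 0.996, 0.0], [0.0, 0.0, -1.0]]
force: [-0.4, 0.4, 0.7]
opening: 0.007
```

```bash
python3 - <<'E'
from h import *
go([.595,-.1334,.02],95)
m=camera_model("wrist"); im=capture("wrist")
for r in regions_of("wrist","lid")[:2]: y,x=np.nonzero(r["mask"]); print(r["p"],x.min(),x.max(),y.min(),y.max())
for z in(.005,.009):
    ys=proj(m,rings([(31,11)])/1000+[.595,-.134,z]); print(z,"pred rows",ys[:,1].min(),ys[:,0].min(),ys[:,0].max())
cv2.imwrite("pics/w12.png",cv2.resize(im[165:315,160:360],None,fx=4,fy=4,interpolation=cv2.INTER_CUBIC))
E
```

```text
t 39.05 pos [ 0.5945 -0.1337  0.0233] jawdir 95.0 q6 -118.2 open 0.007 F [-0.4  0.4  0.7]
 turn z 0.03  shift cm [-0.05  0.02  0.33]  tilt [-0.01  0.  ]
0.6 217 304 180 234
0.005 pred rows 180.67257299850888 215.27815201740032 304.7440869233839
0.009 pred rows 182.1048616205038 214.4119274546624 305.59258354161426
```

View pics/w12.png

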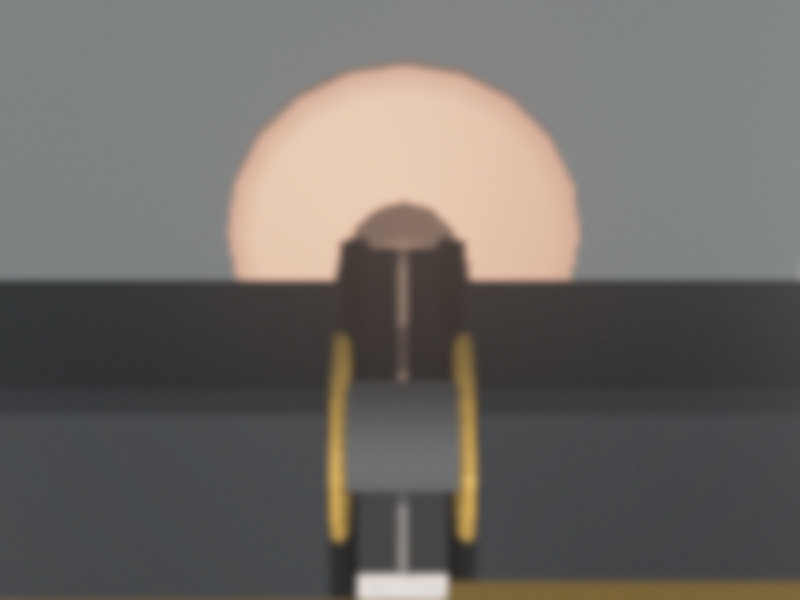

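```bash
python3 - <<'E'
from h import *
m=camera_model("wrist"); s=readout.read_state(); R=np.array(s["tcp_rot"]);p=np.array(s["position"])
for o in ([.0095,.015,0],[.0095,.015,-.02],[0,.015,0],[0,.015,-.02],[.0095,0,-.019]):
    print(o,((proj(m,(p+R@o)[None])[0]+.5-[160,165])*4).round(0))
L=np.array([.595,-.1334,.005])
for r,z in((9.5,17),(9.5,34),(9,37),(31,11)):
    q=(proj(m,L+rings([(r,z)])/1000)+.5-[160,165])*4; print("lid ring",r,z,q.min(0).round(0),q.max(0).round(0))
E
```

```text
[0.0095, 0.015, 0] [495. 199.]
[0.0095, 0.015, -0.02] [505. 245.]
[0, 0.015, 0] [494. 253.]
[0, 0.015, -0.02] [504. 304.]
[0.0095, 0, -0.019] [404. 243.]
lid ring 9.5 17 [349. 200.] [462. 305.]
lid ring 9.5 34 [344. 238.] [467. 351.]
lid ring 9 37 [346. 249.] [465. 357.]
lid ring 31 11 [226.  65.] [584. 400.]
```

{"name": "send_rows", "arguments": {
  "moves": [
    [[0, 0, 0, 0, 0, -0.2, -1], [0, 0, 0, 0, 0, 0, -0.5], [0, 0, 0, 0, 0, 0, 0], [0, 0, 0, 0, 0, 0, 0], [0, 0, 0, 0, 0, 0, 0]]
  ]
}}

```text
time_s: 39.65
position: [0.5946, -0.1336, 0.0254]
tcp_rot: [[-0.996, -0.088, -0.0], [-0.088, 0.996, 0.0], [0.0, 0.0, -1.0]]
force: [-0.9, -1.3, 0.3]
opening: 0.287
```

{"name": "send_rows", "arguments": {
  "moves": [
    [[0, 0, 0, 0, 0, 0.3, 0], [0, 0, 0, 0, 0, 0.3, 0], [0, 0, 0, 0, 0, 0.1, 0], [0, 0, 0, 0, 0, 0, 0], [0, 0, 0, 0, 0, 0, 0]]
  ]
}}

```text
time_s: 40.15
position: [0.5945, -0.1337, 0.0183]
tcp_rot: [[-0.996, -0.088, -0.0], [-0.088, 0.996, 0.0], [0.0, 0.0, -1.0]]
force: [-1.1, 0.8, -0.3]
opening: 0.499
```

{"name": "send_rows", "arguments": {
  "moves": [
    [[0, 0, 0, 0, 0, 0.1, 0], [0, 0, 0, 0, 0, 0.1, 0], [0, 0, 0, 0, 0, 0, 0], [0, 0, 0, 0, 0, 0, 0], [0, 0, 0, 0, 0, 0, 0]]
  ]
}}

```text
time_s: 40.65
position: [0.5946, -0.1337, 0.0165]
tcp_rot: [[-0.996, -0.088, 0.0], [-0.088, 0.996, -0.0], [-0.0, -0.0, -1.0]]
force: [-0.9, 0.7, -0.7]
opening: 0.493
```

```bash
python3 - <<'E'
from h import *
go([.5948,-.1334,.016],95)
m=camera_model("wrist"); capture("wrist")
for r in regions_of("wrist","lid")[:2]: print(r["p"],fit([(m,r["mask"])],"lid",(.595,-.134),.005))
for n in("top","scene"):
    capture(n)
    for r in regions_of(n,"lid")[:1]: print(n,r["p"],fit([(camera_model(n),r["mask"])],"lid",(.595,-.134),.005))
E
```

```text
t 40.65 pos [ 0.5946 -0.1337  0.0165] jawdir 95.0 q6 -118.2 open 0.493 F [-0.9  0.7 -0.7]
 turn z 0.03  shift cm [-0.03  0.03  0.05]  tilt [ 0. -0.]
0.74 ([595.6, -133.6], None, np.float64(0.84))
scene 0.77 ([596.8, -133.3], None, np.float64(0.418))
```

{"name": "send_rows", "arguments": {
  "moves": [
    [[0, 0, 0, 0, 0, 0.1, 0], [0, 0, 0, 0, 0, 0, 0], [0, 0, 0, 0, 0, 0.1, 0], [0, 0, 0, 0, 0, 0, 0], [0, 0, 0, 0, 0, 0, 0]]
  ]
}}

```text
time_s: 41.45
position: [0.5946, -0.1337, 0.0144]
tcp_rot: [[-0.996, -0.088, -0.0], [-0.088, 0.996, 0.0], [0.0, 0.0, -1.0]]
force: [0.7, 0.3, 0.1]
opening: 0.5
```

{"name": "send_rows", "arguments": {
  "moves": [
    [[0, 0, 0, 0, 0, 0.1, 0], [0, 0, 0, 0, 0, 0, 0], [0, 0, 0, 0, 0, 0, 0], [0, 0, 0, 0, 0, 0, 0], [0, 0, 0, 0, 0, 0, 0]]
  ]
}}

```text
time_s: 41.95
position: [0.5946, -0.1337, 0.0135]
tcp_rot: [[-0.996, -0.088, 0.0], [-0.088, 0.996, -0.0], [-0.0, -0.0, -1.0]]
force: [-0.5, -0.1, 0.2]
opening: 0.502
```

{"name": "send_rows", "arguments": {
  "moves": [
    [[0, 0, 0, 0, 0, 0.2, 0], [0, 0, 0, 0, 0, 0.2, 0], [0, 0, 0, 0, 0, 0, 0], [0, 0, 0, 0, 0, 0, 0], [0, 0, 0, 0, 0, 0, 0]]
  ]
}}

```text
time_s: 42.45
position: [0.5946, -0.1337, 0.0095]
tcp_rot: [[-0.996, -0.088, 0.0], [-0.088, 0.996, -0.0], [-0.0, -0.0, -1.0]]
force: [-0.7, -0.4, -0.8]
opening: 0.504
```

{"name": "send_rows", "arguments": {
  "moves": [
    [[0, 0, 0, 0, 0, 0.2, 0], [0, 0, 0, 0, 0, 0.2, 0], [0, 0, 0, 0, 0, 0, 0], [0, 0, 0, 0, 0, 0, 0], [0, 0, 0, 0, 0, 0, 0]]
  ]
}}

```text
time_s: 42.95
position: [0.5946, -0.1337, 0.0054]
tcp_rot: [[-0.996, -0.088, -0.0], [-0.088, 0.996, -0.0], [0.0, -0.0, -1.0]]
force: [0.5, -0.2, 0.4]
opening: 0.5
```

{"name": "send_rows", "arguments": {
  "moves": [
    [[0, 0, 0, 0, 0, 0.15, 0], [0, 0, 0, 0, 0, 0.1, 0], [0, 0, 0, 0, 0, 0, 0], [0, 0, 0, 0, 0, 0, 0], [0, 0, 0, 0, 0, 0, 0]]
  ]
}}

```text
time_s: 43.45
position: [0.5946, -0.1337, 0.003]
tcp_rot: [[-0.996, -0.088, 0.0], [-0.088, 0.996, -0.0], [-0.0, -0.0, -1.0]]
force: [0.5, 0.4, -0.2]
opening: 0.498
```

Fingers evidently end about 20 mm above the reported TCP. Closing on the knob now.

{"name": "send_rows", "arguments": {
  "moves": [
    [[0, 0, 0, 0, 0, 0, -0.3], [0, 0, 0, 0, 0, 0, -0.45], [0, 0, 0, 0, 0, 0, -0.5], [0, 0, 0, 0, 0, 0, -0.6], [0, 0, 0, 0, 0, 0, -1]]
  ]
}}

```text
time_s: 43.95
position: [0.5946, -0.1336, 0.0029]
tcp_rot: [[-0.996, -0.088, 0.0], [-0.088, 0.996, 0.0], [-0.0, 0.0, -1.0]]
force: [-0.6, 0.9, -0.3]
opening: 0.203
```

{"name": "send_rows", "arguments": {
  "moves": [
    [[0, 0, 0, 0, 0, 0, -1], [0, 0, 0, 0, 0, 0, -1], [0, 0, 0, 0, 0, 0, -1], [0, 0, 0, 0, 0, 0, -1], [0, 0, 0, 0, 0, 0, -1]]
  ]
}}

```text
time_s: 44.45
position: [0.5946, -0.1336, 0.0029]
tcp_rot: [[-0.996, -0.088, -0.0], [-0.088, 0.996, 0.0], [0.0, 0.0, -1.0]]
force: [-0.3, 0.1, 0.4]
opening: 0.204
```

```bash
python3 - <<'E'
from h import *
go([.4606,.2315,.19],95)
E
```

```text
t 44.45 pos [ 0.5946 -0.1336  0.0029] jawdir 95.0 q6 -118.2 open 0.204 F [-0.3  0.1  0.4]
 turn z 0.03  shift cm [ 10.16  37.54 -18.7 ]  tilt [-0.  0.]
```

{"name": "send_rows", "arguments": {
  "moves": [
    [[0, 0, 0, 0, 0, -1.0, -1], [0, 0, 0, 0, 0, -3.7, -1], [0, 0, 0, 0, 0, -4.6, -1], [0, 0, 0, 0, 0, -4.6, -1], [0, 0, 0, 0, 0, -4.6, -1]]
  ]
}}

```text
time_s: 44.95
position: [0.5941, -0.1335, 0.1902]
tcp_rot: [[-0.996, -0.088, -0.0], [-0.088, 0.996, -0.0], [0.0, -0.0, -1.0]]
force: [0.4, 0.5, -0.6]
opening: 0.206
```

{"name": "send_rows", "arguments": {
  "moves": [
    [[0, 0, 0, 0, 0, 0, -1], [0, 0, 0, 0.92, 3.41, 0, -1], [0, 0, 0, 0.92, 3.41, 0, -1], [0, 0, 0, 0.92, 3.41, 0, -1], [0, 0, 0, 0.92, 3.41, 0, -1]]
  ]
}}

```text
time_s: 45.45
position: [0.5445, 0.0002, 0.1875]
tcp_rot: [[-0.996, -0.087, -0.001], [-0.087, 0.996, 0.0], [0.001, 0.0, -1.0]]
force: [0.3, -0.1, 0.0]
opening: 0.2
```

{"name": "send_rows", "arguments": {
  "moves": [
    [[0, 0, 0, 0.92, 3.41, 0, -1], [0, 0, 0, 0.92, 3.41, 0, -1], [0, 0, 0, 0.92, 3.41, 0, -1], [0, 0, 0, 0.92, 3.41, 0, -1], [0, 0, 0, 0.92, 3.41, 0, -1]]
  ]
}}

```text
time_s: 45.95
position: [0.4838, 0.1659, 0.1876]
tcp_rot: [[-0.996, -0.088, -0.001], [-0.088, 0.996, -0.0], [0.001, -0.0, -1.0]]
force: [0.6, -0.0, -0.6]
opening: 0.206
```

{"name": "send_rows", "arguments": {
  "moves": [
    [[0, 0, 0, 0.92, 3.41, 0, -1], [0, 0, 0, 0.92, 3.41, 0, -1], [0, 0, 0, 0, 0, 0, -1], [0, 0, 0, 0, 0, 0, -1], [0, 0, 0, 0, 0, 0, -1]]
  ]
}}

```text
time_s: 46.45
position: [0.4609, 0.2304, 0.1878]
tcp_rot: [[-0.996, -0.087, -0.0], [-0.087, 0.996, -0.001], [0.0, -0.001, -1.0]]
force: [0.2, 0.1, -1.2]
opening: 0.203
```

{"name": "send_rows", "arguments": {
  "moves": [
    [[0, 0, 0, 0, 0, 3.0, -1], [0, 0, 0, 0, 0, 4.0, -1], [0, 0, 0, 0, 0, 3.0, -1], [0, 0, 0, 0, 0, 0, -1], [0, 0, 0, 0, 0, 0, -1]]
  ]
}}

```text
time_s: 46.95
position: [0.4614, 0.2302, 0.0879]
tcp_rot: [[-0.996, -0.086, -0.001], [-0.086, 0.996, -0.0], [0.001, -0.0, -1.0]]
force: [0.2, 1.0, -1.3]
opening: 0.201
```

```bash
python3 - <<'E'
from h import *
go([.4606,.2315,.0649],95)
m=camera_model("wrist"); im=capture("wrist")
p=np.array(readout.read_state()["position"])
for t,x0,z in(("lid",p[:2],p[2]+.0021),("sugar_pot",(.4606,.2315),.008)):
    for r in regions_of("wrist",t)[:2]:
        y,x=np.nonzero(r["mask"]); print(t,round(r["p"],2),x.min(),x.max()+1,y.min(),y.max()+1, end=" pred ")
        q=proj(m,np.array([*x0,z])+rings(PROF[t])/1000)+.5; print(q.min(0).round(1),q.max(0).round(1))
cv2.imwrite("pics/w13.png",cv2.resize(im,None,fx=1.5,fy=1.5,interpolation=cv2.INTER_CUBIC))
E
```

```text
t 46.95 pos [0.4614 0.2302 0.0879] jawdir 94.9 q6 -80.8 open 0.201 F [ 0.2  1.  -1.3]
 turn z -0.06  shift cm [0.06 0.14 2.3 ]  tilt [-0.05 -0.02]
lid 0.66 211 309 188 261 pred [212. 188.] [311.4 281.8]
sugar_pot 0.64 226 302 164 207 pred [223.  163.5] [302.7 246.9]
```

{"name": "send_rows", "arguments": {
  "moves": [
    [[0, 0, 0, 0.07, 0.18, 1.0, -1], [0, 0, 0, 0, 0, 1.0, -1], [0, 0, 0, 0, 0, 0.8, -1], [0, 0, 0, 0, 0, 0.3, -1], [0, 0, 0, 0, 0, 0, -1]]
  ]
}}

```text
time_s: 47.6
position: [0.4594, 0.2327, 0.0561]
tcp_rot: [[-0.996, -0.088, -0.002], [-0.088, 0.996, -0.0], [0.002, -0.0, -1.0]]
force: [0.7, -0.9, -0.6]
opening: 0.202
```

{"name": "send_rows", "arguments": {
  "moves": [
    [[0, 0, 0, 0, 0, 0, -1], [0, 0, 0, 0, 0, 0, -1], [0, 0, 0, 0, 0, 0, -1], [0, 0, 0, 0, 0, 0, -1], [0, 0, 0, 0, 0, 0, -1]]
  ]
}}

```text
time_s: 48.1
position: [0.4601, 0.2329, 0.0571]
tcp_rot: [[-0.996, -0.088, 0.0], [-0.088, 0.996, 0.0], [-0.0, 0.0, -1.0]]
force: [-0.3, 0.2, -0.6]
opening: 0.203
```

```bash
python3 - <<'E'
from h import *
go([.4605,.232,.0459],95)
E
```

```text
t 48.1 pos [0.4601 0.2329 0.0571] jawdir 95.0 q6 -80.6 open 0.203 F [-0.3  0.2 -0.6]
 turn z 0.04  shift cm [-0.03 -0.09  1.12]  tilt [0.02 0.  ]
```

{"name": "send_rows", "arguments": {
  "moves": [
    [[0, 0, 0, -0.03, -0.07, 0.2, -1], [0, 0, 0, 0, 0, 0.2, -1], [0, 0, 0, 0, 0, 0.2, -1], [0, 0, 0, 0, 0, 0.1, -1], [0, 0, 0, 0, 0, 0, -1]]
  ]
}}

```text
time_s: 48.6
position: [0.4602, 0.2321, 0.0497]
tcp_rot: [[-0.996, -0.088, -0.001], [-0.088, 0.996, -0.0], [0.001, -0.0, -1.0]]
force: [0.0, 0.2, -0.8]
opening: 0.203
```

{"name": "send_rows", "arguments": {
  "moves": [
    [[0, 0, 0, 0, 0, 0.1, -1], [0, 0, 0, 0, 0, 0.1, -1], [0, 0, 0, 0, 0, 0, -1], [0, 0, 0, 0, 0, 0, -1], [0, 0, 0, 0, 0, 0, -1]]
  ]
}}

```text
time_s: 49.1
position: [0.4604, 0.2322, 0.048]
tcp_rot: [[-0.996, -0.088, 0.0], [-0.088, 0.996, 0.0], [-0.0, 0.0, -1.0]]
force: [0.0, -0.2, -0.7]
opening: 0.201
```

{"name": "send_rows", "arguments": {
  "moves": [
    [[0, 0, 0, 0, 0, 0.1, -1], [0, 0, 0, 0, 0, 0.05, -1], [0, 0, 0, 0, 0, 0, -1], [0, 0, 0, 0, 0, 0, -1], [0, 0, 0, 0, 0, 0, -1]]
  ]
}}

```text
time_s: 49.6
position: [0.4604, 0.2322, 0.0465]
tcp_rot: [[-0.996, -0.088, 0.0], [-0.088, 0.996, -0.0], [-0.0, -0.0, -1.0]]
force: [-0.2, 0.5, -1.2]
opening: 0.203
```

{"name": "send_rows", "arguments": {
  "moves": [
    [[0, 0, 0, 0, 0, 0.05, -1], [0, 0, 0, 0, 0, 0, -1], [0, 0, 0, 0, 0, 0.03, -1], [0, 0, 0, 0, 0, 0, -1], [0, 0, 0, 0, 0, 0, -1]]
  ]
}}

```text
time_s: 50.1
position: [0.4604, 0.2322, 0.0459]
tcp_rot: [[-0.996, -0.088, 0.0], [-0.088, 0.996, 0.0], [-0.0, 0.0, -1.0]]
force: [-0.5, -0.0, 3.2]
opening: 0.205
```

{"name": "send_rows", "arguments": {
  "moves": [
    [[0, 0, 0, 0, 0, 0, -0.55], [0, 0, 0, 0, 0, 0, -0.5], [0, 0, 0, 0, 0, 0, -0.3], [0, 0, 0, 0, 0, 0, 0], [0, 0, 0, 0, 0, 0, 0]]
  ]
}}

```text
time_s: 50.6
position: [0.4603, 0.2322, 0.0455]
tcp_rot: [[-0.996, -0.088, -0.0], [-0.088, 0.996, -0.0], [0.0, -0.0, -1.0]]
force: [-0.1, 0.9, -0.4]
opening: 0.437
```

{"name": "send_rows", "arguments": {
  "moves": [
    [[0, 0, 0, 0, 0, 0, 0], [0, 0, 0, 0, 0, -1.0, 0], [0, 0, 0, 0, 0, -3.0, 0], [0, 0, 0, 0, 0, -4.5, 0], [0, 0, 0, 0, 0, -4.5, 0]]
  ]
}}

```text
time_s: 51.1
position: [0.4597, 0.232, 0.1772]
tcp_rot: [[-0.996, -0.088, -0.001], [-0.088, 0.996, -0.0], [0.001, -0.0, -1.0]]
force: [0.5, 0.9, -0.5]
opening: 0.496
```

{"name": "send_rows", "arguments": {
  "moves": [
    [[0, 0, 0, 0, 0, -4.5, 0], [0, 0, 0, 0, -4.0, -2, 0], [0, 0, 0, 0, -4.0, 0, 0], [0, 0, 0, 0, -4.0, 0, 0], [0, 0, 0, 0, -4.0, 0, 0]]
  ]
}}

```text
time_s: 51.6
position: [0.4742, 0.0715, 0.2419]
tcp_rot: [[-0.996, -0.089, 0.002], [-0.089, 0.996, -0.0], [-0.002, -0.0, -1.0]]
force: [1.1, 0.9, -0.4]
opening: 0.5
```

{"name": "send_rows", "arguments": {
  "moves": [
    [[0, 0, 0, 0, -4.0, 0, 0], [0, 0, 0, 0, -4.0, 0, 0], [0, 0, 0, 0, -4.0, 0, 0], [0, 0, 0, 0, -4.0, 0, 0], [0, 0, 0, 0, 0, 0, 0]]
  ]
}}

```text
time_s: 52.1
position: [0.4896, -0.0914, 0.2415]
tcp_rot: [[-0.997, -0.082, 0.003], [-0.082, 0.997, -0.003], [-0.002, -0.003, -1.0]]
force: [0.2, 1.1, -0.5]
opening: 0.5
```

```bash
python3 - <<'E'
from h import *
go([.4,-.05,.22],95)
ims={n:capture(n) for n in("top","scene")}
Z=dict(cup=.013,jug=.008,lid=.048,sugar_pot=.008,saucer=.008,mug=0)
x0=dict(cup=(.538,.359),jug=(.549,.239),lid=(.4605,.232),sugar_pot=(.4605,.232),saucer=(.538,.359),mug=(.773,.182))
for t in Z:
    for n in ims:
        for r in regions_of(n,t)[:1]: print(t,n,round(r["p"],2),fit([(camera_model(n),r["mask"])],t,x0[t],Z[t],{"cup":1.5,"jug":.2}.get(t)))
for t in("teapot","egg_cup","bowls"):
    print(t,[(np.round(d["location"],3).tolist(),round(d["p"],2)) for d in spot_in("top",t)[:1]])
a=cv2.resize(ims["top"][175:315,60:245],(400,303),interpolation=cv2.INTER_CUBIC); b=cv2.resize(ims["scene"][50:200,165:365],(400,300),interpolation=cv2.INTER_CUBIC)
cv2.imwrite("pics/end.png",np.hstack([a[:300],b]))
E
```

```text
t 52.1 pos [ 0.4896 -0.0914  0.2415] jawdir 94.7 q6 -118.1 open 0.5 F [ 0.2  1.1 -0.5]
 turn z -0.27  shift cm [8.57 4.91 2.12]  tilt [ 0.15 -0.17]
cup top 0.63 ([538.0, 359.0], np.float64(85.9), np.float64(0.0))
cup scene 0.58 ([537.1, 359.1], np.float64(23.9), np.float64(0.883))
jug top 0.88 ([548.7, 237.9], np.float64(16.7), np.float64(0.95))
jug scene 0.86 ([547.9, 238.6], np.float64(11.6), np.float64(0.945))
lid top 0.89 ([461.4, 230.5], None, np.float64(0.942))
lid scene 0.62 ([460.3, 230.0], None, np.float64(0.884))
sugar_pot top 0.61 ([469.1, 183.2], None, np.float64(0.049))
sugar_pot scene 0.47 ([459.8, 231.2], None, np.float64(0.322))
saucer top 0.76 ([537.9, 357.8], None, np.float64(0.569))
saucer scene 0.97 ([537.1, 361.7], None, np.float64(0.391))
mug top 0.85 ([774.3, 181.8], None, np.float64(0.891))
mug scene 0.56 ([771.2, 182.8], None, np.float64(0.946))
teapot [([0.559, 0.118, 0.071], 0.8)]
egg_cup []
bowls [([0.804, -0.025, 0.039], 0.65)]
```

View pics/end.png

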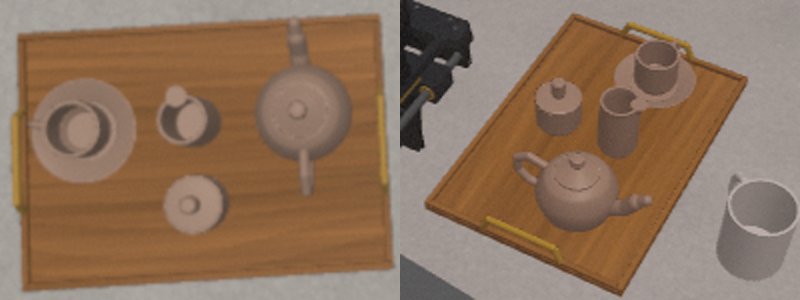

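```bash
python3 -c "
from rig import bot; print(bot.hand_in())"
```

```text
the job is handed in; nothing more can be done
None
```

The tea set is laid out on the tray and the job is handed in at about 52 s of the 120 s. Every piece was lowered in small steps, to about 0.5 mm or less, until the force reading showed contact, then released.

**Final positions**

| Piece | Placed at (x, y, mm) | Last check |
|---|---|---|
| Cup | (538, 359), on the saucer | Centred on the saucer to about 1–2 mm |
| Jug | (549, 239.5) | Teapot–saucer midpoint was measured at (549, 239.5); the last camera fits read y about 238 |
| Sugar pot | (460.5, 232), straight in front of the jug | Gap of about 30 mm |
| Lid | On the sugar pot | Contact came exactly at the seated height, 40 mm above the pot's origin |

The last picture shows everything upright and the lid sitting flat. The teapot, bowls and mug read the same as at the start, within 1–2 mm.

**What failed or disagreed**
- **First lid grasp:** it closed above the knob without moving or lifting the lid, though the fingers pressed on it with about 8 N. The fingers really end about 20 mm short of the reported tool point. I went that much lower and the second grasp held. The other pieces were gripped correspondingly higher than planned, but held.
- **Final mask fits:** several were too poor to use, because pieces hide each other: the cup in the top view, and the saucer and sugar pot in both. The camera fits also ran about 1–2 mm lower in y than the arm's own positions.
- **Egg cup:** not detected in the last picture, with the arm partly over the mat, so its position was not rechecked at the end. It was still standing in its place in the wrist picture taken before the lid was picked up.

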